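# Pack the chocolate bars and send the tub down the hand-over slide

### The job

First feel the slide for sticky spots with the tub still empty: take the carriage slowly all the way to the green end and then all the way back to the grey end. There, lay every plain chocolate bar from the small tray near the lid in the tub in a single layer (none standing on end or on another), put the blue lid on and press it down until it snaps in level all round, and only then run the carriage slowly all the way to the green end and let go. Leave the domed chocolate and everything else on the table where they are.

Things in the scene. Friction and masses are not known exactly. Their poses are not given: they have to be found in the camera images.
- carriage (a joint): travel of the carriage along the slide, in m: 0 = home, against the grey end block; 0.16 = fully home at the green end block. It slides stiffly (about 2 N), stays where it is left, and stops at the ends of its travel.
- tub_floor (a point): centre of the inner floor of the white tub that is fixed on the carriage, 41 mm above the table. Inside, the tub is 100 mm (x) by 180 mm (y) and 43 mm deep, walls 5 mm. Axes: y along the slide towards the green end (the carriage travels that way as its joint grows), x across it, z up
- slide: the fixed slide, an aluminium bed 460 mm long and 90 mm wide with a grey block at one end and a green one at the other, standing across the table in front of the robot, green end to the robot's left; origin under it at mid-travel of the tub's centre, y along it towards the green end.
- catch_front (a joint): how far (m) the sprung blue catch beside the tub's long wall nearest the robot is pushed outward; 0 = at rest. Each catch is 70 mm long and slopes outward from 8 to 25 mm above the rim. A lid laid on rests on the slopes, about 16 mm too high; pressed straight down on its handle with about 15 N it spreads the catches by 4 mm and they snap over its edge and hold it.
- catch_back (a joint): the same for the like catch beside the far long wall. White flaps at the two ends of the tub, 16 mm high, guide the lid along y
- tub_rim (a point): centre of the tub's mouth at the height of its rim, 84 mm above the table; same axes as tub_floor. With the lid seated the lid's origin lies 6 mm below this point.
- post_top (a point): top centre of the orange upright post by which the carriage is moved: 20 mm (x) by 14 mm (y), top 101 mm above the table, on the carriage at the end of the tub nearest the grey block, 40 mm from the tub's end wall; the free part is 65 mm tall. Same axes as tub_floor.
- lid: the blue lid, lying on the table right way up: plate 118 (x) x 200 (y) x 6 mm with a white plug 95 x 172 x 6 mm under it, 120 g. Origin at the centre of the plug's underside, z up; the plate lies from 6 to 12 mm above it. Either way round fits.
- lid_grip (a point): top centre of the lid's white handle, a solid bar 18 (x) x 60 (y) x 26 (z) mm on the middle of the plate; this point is 38 mm above the lid's origin.
- bar1: one of the plain dark chocolate bars to be packed (2 to 4 of them are present, lying flat on the tray): a hard block 38 (x) x 24 (y) x 18 (z) mm, 25 g, two fine ridges on top; origin at its very middle, z up. Absent if there is no reading.
- bar2: one of the plain dark chocolate bars to be packed (2 to 4 of them are present, lying flat on the tray): a hard block 38 (x) x 24 (y) x 18 (z) mm, 25 g, two fine ridges on top; origin at its very middle, z up. Absent if there is no reading.
- bar3: one of the plain dark chocolate bars to be packed (2 to 4 of them are present, lying flat on the tray): a hard block 38 (x) x 24 (y) x 18 (z) mm, 25 g, two fine ridges on top; origin at its very middle, z up. Absent if there is no reading.
- bar4: one of the plain dark chocolate bars to be packed (2 to 4 of them are present, lying flat on the tray): a hard block 38 (x) x 24 (y) x 18 (z) mm, 25 g, two fine ridges on top; origin at its very middle, z up. Absent if there is no reading.
- tray: the flat aluminium tray, fixed: 130 (x) x 280 (y) mm, its floor 4 mm above the table, lip 3 mm above the floor; origin at the centre of its underside. The bars and one dome lie in a row along its y, about 54 mm apart.
- dome: a ribbed domed chocolate on the tray, diameter 41 mm, 24 mm high, not to be packed: leave it. Origin at the centre of its underside.
- bucket: brown bucket, diameter 110 mm, 110 mm high, right of the slide; leave it. Origin under its centre.
- bowl: white bowl, diameter 110 mm, 45 mm high, left of the slide; leave it. Origin under its centre.
- spatula: spatula, 240 mm, lying beyond the slide; leave it.
- spoon: spoon, 170 mm, lying at the right; leave it.
- cup: white cup, diameter 70 mm, 80 mm high, beyond the slide; leave it.
- jar: amber jar, diameter 64 mm, 90 mm high, at the left; leave it.
Things that resemble listed ones, but are neither listed nor needed, are in the scene too. There is more than one size of the lid; the job needs the middle-sized.

How it is judged (in metres and radians):
On the way, in this order (a step that is already met when the one before it is completed fails the run):
1. with the tub empty, the carriage is run all the way to the green end (value of joint carriage above 0.154 m and height (world z) of each of bar1, bar2, bar3, bar4 below 0.045 m), for 0.1 s.
2. still empty, the carriage is run all the way back to the grey end (value of joint carriage below 0.006 m and height (world z) of each of bar1, bar2, bar3, bar4 below 0.045 m), for 0.1 s.
3. every bar present lies in the tub, the carriage still at the grey end (within 30 mm) (value of joint carriage below 0.03 m and x of bar1 in the frame of tub_floor between -0.05 and 0.05 m and y of bar1 in the frame of tub_floor between -0.09 and 0.09 m and z of bar1 in the frame of tub_floor between 0 and 0.0155 m and x of bar2 in the frame of tub_floor between -0.05 and 0.05 m and y of bar2 in the frame of tub_floor between -0.09 and 0.09 m and z of bar2 in the frame of tub_floor between 0 and 0.0155 m and x of bar3 in the frame of tub_floor between -0.05 and 0.05 m and y of bar3 in the frame of tub_floor between -0.09 and 0.09 m and z of bar3 in the frame of tub_floor between 0 and 0.0155 m and x of bar4 in the frame of tub_floor between -0.05 and 0.05 m and y of bar4 in the frame of tub_floor between -0.09 and 0.09 m and z of bar4 in the frame of tub_floor between 0 and 0.0155 m), for 0.2 s.
4. the lid is seated level on the tub over the bars, the carriage still at the grey end (within 30 mm) (all of step 3 and z of lid in the frame of tub_rim between -0.009 and -0.0042 m and x of lid in the frame of tub_rim between -0.006 and 0.006 m and y of lid in the frame of tub_rim between -0.007 and 0.007 m and angle between the z axis of lid and the z axis of tub_rim, either way round below 0.03 rad and angle between lid's own z axis and vertical below 0.05 rad), for 0.2 s.
At the end, for the whole second after the job is handed in: The carriage is at the green end (within 6 mm of full travel); every bar present lies in the tub in one layer (its centre less than 15.5 mm above the tub floor); the lid is seated under the catches, level within 0.03 rad, within 1.8 mm of its full depth and 6 mm of centre; all is at rest (value of joint carriage above 0.154 m and x of bar1 in the frame of tub_floor between -0.05 and 0.05 m and y of bar1 in the frame of tub_floor between -0.09 and 0.09 m and z of bar1 in the frame of tub_floor between 0 and 0.0155 m and x of bar2 in the frame of tub_floor between -0.05 and 0.05 m and y of bar2 in the frame of tub_floor between -0.09 and 0.09 m and z of bar2 in the frame of tub_floor between 0 and 0.0155 m and x of bar3 in the frame of tub_floor between -0.05 and 0.05 m and y of bar3 in the frame of tub_floor between -0.09 and 0.09 m and z of bar3 in the frame of tub_floor between 0 and 0.0155 m and x of bar4 in the frame of tub_floor between -0.05 and 0.05 m and y of bar4 in the frame of tub_floor between -0.09 and 0.09 m and z of bar4 in the frame of tub_floor between 0 and 0.0155 m and z of lid in the frame of tub_rim between -0.009 and -0.0042 m and x of lid in the frame of tub_rim between -0.006 and 0.006 m and y of lid in the frame of tub_rim between -0.007 and 0.007 m and angle between the z axis of lid and the z axis of tub_rim, either way round below 0.03 rad and angle between lid's own z axis and vertical below 0.05 rad and linear speed of each of lid, bar1, bar2, bar3, bar4 below 0.02 m/s); the robot touches nothing.
It fails at once if the carriage is slammed along (faster than 0.4 m/s) (velocity of joint carriage above 0.4 m/s or velocity of joint carriage below -0.4 m/s).
It fails at once if a bystander is moved more than 5 cm (distance of any of dome, bucket, bowl, spatula, spoon, cup, jar from where it was at the start of the episode above 0.05 m).
It fails at once if the bucket, cup or jar is tipped over (angle between any of bucket, cup, jar's own z axis and vertical above 0.6 rad).
Of bar1, bar2, bar3, bar4 only 2 to 4 are there at a start; the rules pass over those that are not, and their reading is None.
At some moment in a run one of bar1, bar2, bar3, bar4 may be knocked a few centimetres aside while the robot is not near it.
Once in a run the grip may slacken for a moment while it holds something.
It also fails if it takes over 210 s, if anything falls off the work surface, if the arm or the gripper's body presses on something with over 40 N, if the wrist force passes 120 N, or if a joint passes its speed limit or range.

### The arm

A 7-joint arm with a two-finger parallel gripper is mounted at the origin on the work surface. World frame = base frame: x ahead of the robot, y to its left, z up, the work surface at z = 0. Lengths are in mm, angles in rad, forces in N, time in s.
With the tool pointing down it reaches from about 400 to 850 mm from the base axis. Payload 10.4 kg.
Tool frame: the origin (TCP) lies between the finger pads; the fingertips stand 11 mm ahead of it and the grasp point (between the pads) lies 8 mm behind it; z points along the fingers, y is the line along which they close (so a half turn about z gives the same grasp; the last joint's range is limited). The gripper opens to 85 mm and grips with 20 to 120 N. Pads are 22 mm wide; open, the fingers measure 114 mm over their backs; the gripper's body (76 mm by 85 mm) begins 54 mm behind the grasp point. The pads swing forward as they close: fully open they stand 13 mm farther back than shut.
Start: joints at [-1.16, 0.332, -0.065, 1.46, 0.022, 1.35, -0.088], TCP at [262.691, 567.136, 242.338] pointing down, gripper open.
Joint ranges: [-2.6, 2.6], [-0.5, 2.12], [-1.47, 1.34], [0.16, 2.42], [-1.27, 4.41], [0.06, 2.06], [-2.6, 2.6]. Speed limits (rad/s): [2.22, 2.22, 2.79, 2.79, 3.14, 3.14, 3.14].

### API

Orientations are given as a unit quaternion [x, y, z, w].
In Python, from rig import arm, vision, order gives the robot as it stands.
- The arm moves only by the tool servo_tool, never from a script. Its argument "steps" is a list of rows, each an object of numbers: "dx", "dy", "dz": the shift along the tool's x, y, z in mm; "wx", "wy", "wz": the turn, a rotation vector about the tool's x, y, z in rad; "claw": the finger opening in mm, from 0 to 85.4. A call has 1 to 8 rows; each row shifts and turns the commanded pose from where the row before left it, along the tool's axes as they then stand; what a row does not reach is not made up. A row lasts 1/10 s, in which the tool goes at most 50 mm and 8.59 degrees, less where a joint would pass 70% of its speed; a pose out of reach is approached as far as the arm can. A call with a gripper value outside its range is refused whole. The fingers move at their own pace and stop on an object; "force" is the grip in N (left out, the last holds). Time passes only in rows, so rows that do not move let the fingers close. It gives the time, the measured TCP pose, the force, the opening and the grip force at its end, in the units of the state.
- arm.get_state(): the state, without advancing time (a new reading comes with each control period).
- vision.get_image(name): name is "scene" or "side" or "wrist"; returns a dict with "color" (400x640x3 uint8, blue, green, red), "fx", "fy", "cx", "cy" (pixels), "k1" (the pictures are not rectified: a ray, as slopes to the right and down, at radius r is drawn at 1 + k1 r^2 times it, then the intrinsics apply), "world_from_camera" (4x4, takes a point from camera to world coordinates); the wrist camera has in their place "hand_eye" (4x4, takes a point from camera to tool coordinates, whose origin is the TCP and whose axes are the flange's). Camera axes: x right, y up, looking along -z (the intrinsics and any distortion apply to the point x, -y, -z); pixel columns grow to the right and rows downward; lengths in mm; the calibration is good to about 2 mm. A picture is of the moment at which its call begins: read the wrist's pose just before it. There is no depth.
- order.hand_in(): hands the job in; it is judged then, once.
The state is a dict: "clock": time; "joint_pos": joint angles; "dq": joint speeds; "tau": joint torques, N m; "ee_pos": TCP position; "orientation": TCP orientation; "force": force on the tool from outside, world axes, zero at the start; "wrist_torque": the same for the moment, N m; "grip_width": opening from 0.0 (shut) to 1.0 (fully open); "grip_force": force on a finger pad.
Only numpy, scipy, OpenCV 4.12 (cv2) and the standard library are available. Lean on these libraries where they do the work, as an engineer would, in place of code of your own. Each camera call takes 0.05 s, during which the arm holds its last target. There are 200 camera calls.

## Working session

There is one attempt and no reset: what is moved stays moved. The work goes in short steps, Python scripts to look and compute and a tool call to move; the robot and the scene stay as the last step left them, time stands still between calls to the robot, and variables do not carry over. Pictures are saved under pics/ and viewed, at most 14 in all, crops included, and the job is handed in when it is done.

Besides the shell and the picture viewer there is one more tool, called after "Emit:" as name(argument=value, ...), one argument or row to a line, values as JSON. servo_tool: Moves the arm, as the interface text tells. Its arguments: {"type":"object","properties":{"steps":{"type":"array"},"force":{"type":"number"}},"required":["steps"]}

```bash
mkdir -p pics; cat > h.py <<'E'
import numpy as np, cv2, json
from scipy.spatial.transform import Rotation as R
from rig import arm, vision, order
def snap(name,out=None):
    s=arm.get_state(); im=vision.get_image(name)
    if name=="wrist":
        T=np.eye(4);T[:3,:3]=R.from_quat(s["orientation"]).as_matrix();T[:3,3]=s["ee_pos"]
        W=T@np.array(im["hand_eye"])
    else: W=np.array(im["world_from_camera"])
    c={k:float(im[k]) for k in("fx","fy","cx","cy","k1")};c["W"]=W.tolist()
    if out: cv2.imwrite(f"pics/{out}.png",im["color"]); json.dump(c,open(f"pics/{out}.json","w"))
    return im["color"],c
def load(o): return cv2.imread(f"pics/{o}.png"),json.load(open(f"pics/{o}.json"))
def ray(c,u,v):
    K=np.array([[c["fx"],0,c["cx"]],[0,c["fy"],c["cy"]],[0,0,1]])
    d=np.array([(u-c["cx"])/c["fx"],(v-c["cy"])/c["fy"]]);p=d.copy()
    for _ in range(20): p=d/(1+c["k1"]*(p@p))
    W=np.array(c["W"]); return W[:3,3],W[:3,:3]@np.array([p[0],-p[1],-1])
def onz(c,u,v,z):
    o,d=ray(c,u,v); return np.round(o+d*(z-o[2])/d[2],1)
def proj(c,P):
    W=np.array(c["W"]);q=W[:3,:3].T@(np.array(P)-W[:3,3]);p=np.array([q[0]/-q[2],-q[1]/-q[2]])
    p=p*(1+c["k1"]*(p@p)); return np.array([c["fx"]*p[0]+c["cx"],c["fy"]*p[1]+c["cy"]]).round(1)
E
python3 - <<'E'
from h import *
snap("scene","s0");snap("side","d0")
s=arm.get_state();print(s)
for n in("s0","d0"):
    c=load(n)[1];print(n,np.round(c["W"],2).tolist(),c["fx"],c["k1"])
E
```

```text
{'clock': 0.1, 'joint_pos': array([-1.15961128,  0.33278826, -0.06470493,  1.46084464,  0.02159297,
        1.34990226, -0.0884916 ]), 'dq': array([ 0.00016065, -0.00024653, -0.00046581, -0.00224767, -0.0006542 ,
        0.00026341, -0.00218169]), 'tau': array([ 2.25496551e-03, -6.26749492e+01,  4.96417342e-02, -3.92429137e+01,
        1.62676396e-02,  6.97600961e-03, -3.91601861e-05]), 'ee_pos': array([262.55650775, 566.82650756, 241.61430344]), 'orientation': array([ 2.15181076e-01,  9.76573968e-01, -6.13805462e-04, -1.10643752e-04]), 'force': array([-0.25837199,  0.55276034,  0.46686419]), 'wrist_torque': array([-0.03665026, -0.05458543,  0.02533059]), 'grip_force': 0.0, 'grip_width': 1.0005219194906574}
s0 [[0.79, -0.46, 0.4, 962.99], [0.61, 0.61, -0.5, -581.38], [-0.02, 0.64, 0.77, 989.77], [0.0, 0.0, 0.0, 1.0]] 444.61614092174017 -0.007229545010229472
d0 [[0.92, 0.18, -0.34, -67.1], [-0.38, 0.5, -0.78, -1284.44], [0.02, 0.85, 0.53, 956.76], [0.0, 0.0, 0.0, 1.0]] 479.22807650488113 -0.06369898194053024
```

View pics/s0.png

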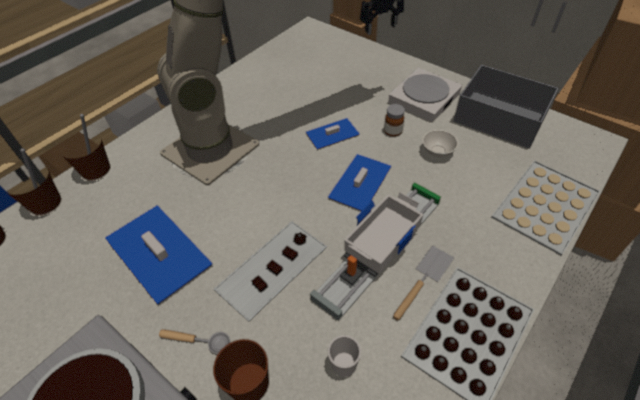

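View pics/d0.png

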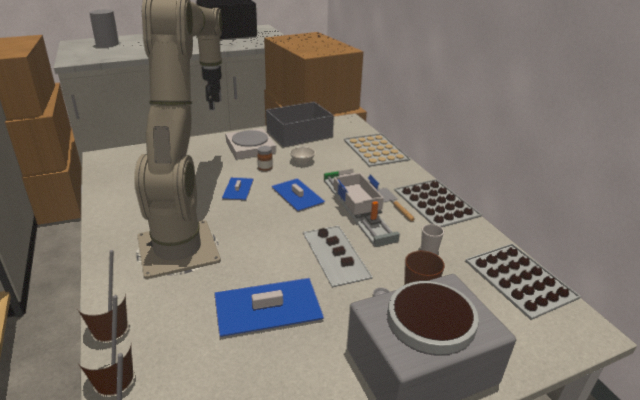

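```bash
python3 - <<'E'
from h import *
a,c=load("s0")
cv2.imwrite("pics/c1.png",cv2.resize(a[150:320,210:450],None,fx=3.3,fy=3.3,interpolation=cv2.INTER_CUBIC))
E
```

```text
(no output)
```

View pics/c1.png

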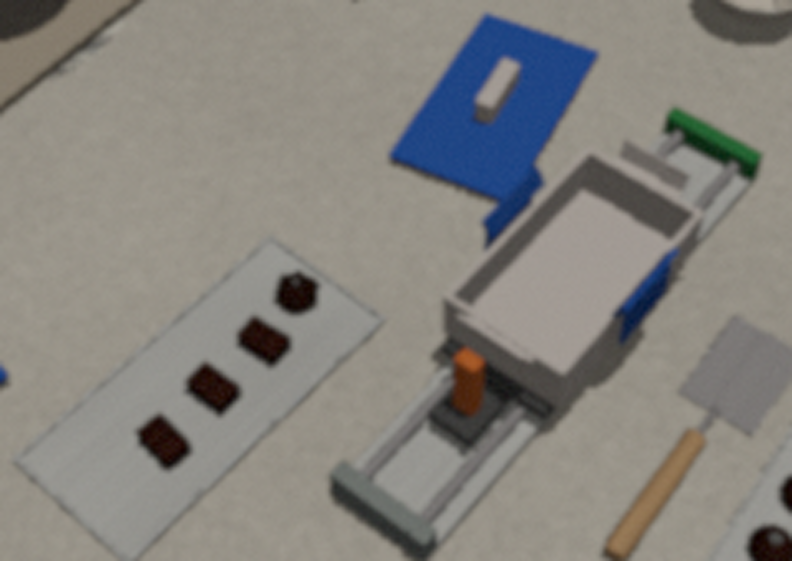

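```bash
python3 - <<'E'
from h import *
a,c=load("s0")
for n,u,v,z in [("post",468,355,101),("grey a",338,468,60),("grey b",433,540,60),("gr a",672,112,60),("gr b",757,158,60),
("rim",590,157,84),("rim",700,213,84),("rim",447,303,84),("rim",560,372,84),
("lid",487,15,12),("lid",597,52,12),("lid",392,157,12),("lidh",515,60,38),("lidh",482,105,38),
("dome",297,295,16),("b",264,341,16),("b",213,388,16),("b",164,442,16),("tray",268,240,4),("tray",380,322,4),("tray",20,462,4),("tray",130,558,4)]:
    print(n,onz(c,u/3.3+210,v/3.3+150,z))
E
```

```text
post [ 644.5 -109.8  101. ]
grey a [ 612.  -219.5   60. ]
grey b [ 698.1 -222.6   60. ]
gr a [624.9 213.4  60. ]
gr b [707.3 211.3  60. ]
rim [606.2 111.   84. ]
rim [705.9 114.4  84. ]
rim [599.1 -73.2  84. ]
rim [699.6 -72.4  84. ]
lid [403.6 256.1  12. ]
lid [513.5 277.3  12. ]
lid [440.1  62.2  12. ]
lidh [472.1 201.9  38. ]
lidh [480.3 139.7  38. ]
dome [ 470.7 -101.9   16. ]
b [ 478.4 -151.4   16. ]
b [ 475.3 -207.7   16. ]
b [ 477.7 -264.9   16. ]
tray [408.6 -67.8   4. ]
tray [535.  -75.8   4. ]
tray [ 396.9 -339.5    4. ]
tray [ 517.5 -344.5    4. ]
```

Emit:
servo_tool(
  steps=[
    {"wz":0.145},
    {"wz":0.145},
    {"wz":0.145},
    {"wz":0.145},
    {"wz":0.145},
    {"wz":0.145},
    {"wz":0.145},
    {"wz":0.147},
  ],
)

```text
invalid input
```

```bash
cat >> h.py <<'E'
def to(x,y,z,yaw=None):
    s=arm.get_state();M=R.from_quat(s["orientation"]).as_matrix();p=s["ee_pos"]
    d=M.T@(np.array([x,y,z])-p);ya=np.arctan2(M[1,1],M[0,1])
    print("pos",p.round(1),"yaw(tool y)",round(ya,4),"tilt",M[:2,2].round(4),"d",d.round(1),"wz",None if yaw is None else round(ya-yaw,3),"F",s["force"].round(1),"grip",round(s["grip_width"]*85.4,1),round(s["grip_force"],1),"t",s["clock"])
E
python3 -c "
from h import *
to(645,-130,300,-.025)"
```

```text
pos [262.6 566.8 241.6] yaw(tool y) 1.137 tilt [-0.0005 -0.0012] d [-639.9 -471.6  -57.8] wz 1.162 F [-0.3  0.6  0.5] grip 85.4 0.0 t 0.1
```

Emit:
servo_tool(
  steps=[
    {"dx":0,"dy":0,"dz":0,"wx":0,"wy":0,"wz":0.145,"claw":85},
    {"dx":0,"dy":0,"dz":0,"wx":0,"wy":0,"wz":0.145,"claw":85},
    {"dx":0,"dy":0,"dz":0,"wx":0,"wy":0,"wz":0.145,"claw":85},
    {"dx":0,"dy":0,"dz":0,"wx":0,"wy":0,"wz":0.145,"claw":85},
    {"dx":0,"dy":0,"dz":0,"wx":0,"wy":0,"wz":0.145,"claw":85},
    {"dx":0,"dy":0,"dz":0,"wx":0,"wy":0,"wz":0.145,"claw":85},
    {"dx":0,"dy":0,"dz":0,"wx":0,"wy":0,"wz":0.145,"claw":85},
    {"dx":0,"dy":0,"dz":0,"wx":0,"wy":0,"wz":0.147,"claw":85},
  ],
)

```text
clock: 0.9
ee_pos: [262.6, 566.9, 241.8]
orientation: [0.718, 0.696, -0.0, 0.0]
force: [-0.3, 1.2, 0.1]
grip_width: 0.996
grip_force: 0.0
```

```bash
python3 -c "
from h import *
to(645,-130,300,-.025)"
```

```text
pos [262.6 566.9 241.8] yaw(tool y) -0.0309 tilt [-0.0003 -0.0008] d [-684.8  403.8  -57.7] wz -0.006 F [-0.3  1.2  0.1] grip 85.1 0.0 t 0.9
```

Emit:
servo_tool(
  steps=[
    {"dx":-42,"dy":25,"dz":-4,"wx":0,"wy":0,"wz":0,"claw":85},
    {"dx":-42,"dy":25,"dz":-4,"wx":0,"wy":0,"wz":0,"claw":85},
    {"dx":-42,"dy":25,"dz":-4,"wx":0,"wy":0,"wz":0,"claw":85},
    {"dx":-42,"dy":25,"dz":-4,"wx":0,"wy":0,"wz":0,"claw":85},
    {"dx":-42,"dy":25,"dz":-4,"wx":0,"wy":0,"wz":0,"claw":85},
    {"dx":-42,"dy":25,"dz":-4,"wx":0,"wy":0,"wz":0,"claw":85},
    {"dx":-42,"dy":25,"dz":-4,"wx":0,"wy":0,"wz":0,"claw":85},
    {"dx":-42,"dy":25,"dz":-4,"wx":0,"wy":0,"wz":0,"claw":85},
  ],
)

```text
clock: 1.7
ee_pos: [454.7, 224.2, 274.4]
orientation: [0.716, 0.698, 0.0, -0.0]
force: [1.4, 0.0, -0.2]
grip_width: 0.993
grip_force: 0.0
```

Emit:
servo_tool(
  steps=[
    {"dx":-42,"dy":25,"dz":-4,"wx":0,"wy":0,"wz":0,"claw":85},
    {"dx":-42,"dy":25,"dz":-4,"wx":0,"wy":0,"wz":0,"claw":85},
    {"dx":-42,"dy":25,"dz":-4,"wx":0,"wy":0,"wz":0,"claw":85},
    {"dx":-42,"dy":25,"dz":-4,"wx":0,"wy":0,"wz":0,"claw":85},
    {"dx":-42,"dy":25,"dz":-4,"wx":0,"wy":0,"wz":0,"claw":85},
    {"dx":-42,"dy":25,"dz":-4,"wx":0,"wy":0,"wz":0,"claw":85},
    {"dx":-20,"dy":0,"dz":0,"wx":0,"wy":0,"wz":0,"claw":85},
    {"dx":0,"dy":0,"dz":0,"wx":0,"wy":0,"wz":0,"claw":85},
  ],
)

```text
clock: 2.5
ee_pos: [597.1, -54.0, 297.9]
orientation: [0.718, 0.696, -0.001, 0.0]
force: [-0.0, 0.5, 0.1]
grip_width: 0.997
grip_force: 0.0
```

```bash
python3 -c "
from h import *
a,c=snap('wrist','w1')
to(645,-110,95,-.025);print(np.round(c['W'],2).tolist())"
```

```text
pos [597.1 -51.2 297.8] yaw(tool y) -0.0283 tilt [-0.0009 -0.0005] d [-57.3  49.7 202.8] wz -0.003 F [-0.5  0.5 -0.8] grip 85.0 0.0 t 2.55
[[1.0, 0.03, 0.01, 597.74], [-0.03, 0.96, 0.26, 11.81], [0.0, -0.26, 0.97, 429.39], [0.0, 0.0, 0.0, 1.0]]
```

View pics/w1.png

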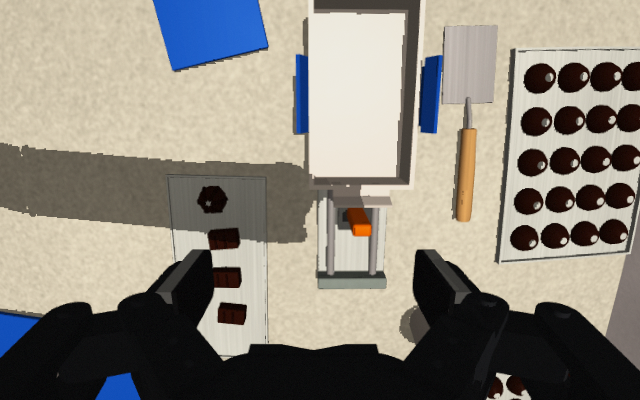

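```bash
python3 -c "
from h import *
a,c=load('w1')
for n,u,v,z in [('post',361,229.5,101),('tubL',308,187,84),('tubR',415,187,84),('greyL',318,276,60),('greyR',386,276,60),('lidcorner',174,71,12),('lidc2',268,47,12),('dome',212,200,14),('b',224,239,22),('b',227,277,22),('b',232,314,22)]: print(n,onz(c,u,v,z))
b=a[215:245,340:385].astype(int);m=(b[...,2]>150)&(b[...,0]<90);ys,xs=np.nonzero(m);print(xs.min()+340,xs.max()+340,ys.min()+215,ys.max()+215)
hs=cv2.resize(a[195:250,300:400],None,fx=8,fy=8);cv2.imwrite('pics/c2.png',hs)"
```

```text
post [ 643.6 -110.7  101. ]
tubL [590.1 -68.   84. ]
tubR [702.7 -71.5  84. ]
greyL [ 597.8 -184.2   60. ]
greyR [ 680.2 -187.1   60. ]
lidcorner [435.2  61.   12. ]
lidc2 [548.2  82.6  12. ]
dome [465.2 -97.3  14. ]
b [ 477.6 -147.9   22. ]
b [ 475.9 -202.4   22. ]
b [ 476.8 -259.7   22. ]
353 371 224 236
```

View pics/c2.png

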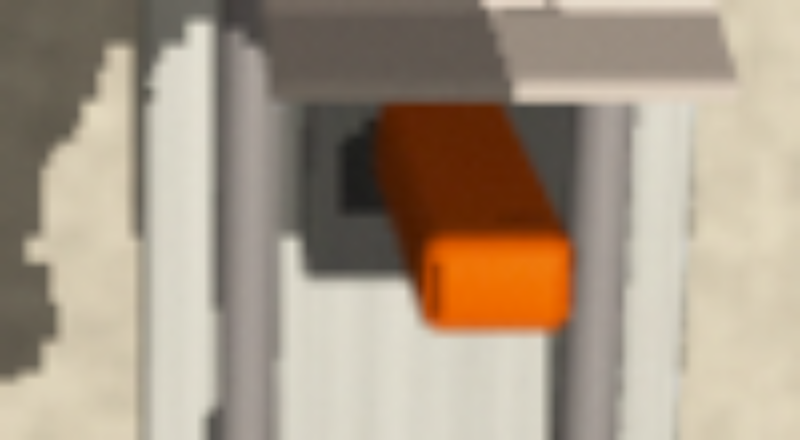

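Emit:
servo_tool(
  steps=[
    {"dx":-20,"dy":17,"dz":30,"wx":0,"wy":0,"wz":0,"claw":85},
    {"dx":-20,"dy":17,"dz":30,"wx":0,"wy":0,"wz":0,"claw":85},
    {"dx":-18,"dy":16,"dz":30,"wx":0,"wy":0,"wz":0,"claw":85},
    {"dx":0,"dy":0,"dz":40,"wx":0,"wy":0,"wz":0,"claw":85},
    {"dx":0,"dy":0,"dz":40,"wx":0,"wy":0,"wz":0,"claw":85},
    {"dx":0,"dy":0,"dz":30,"wx":0,"wy":0,"wz":0,"claw":85},
    {"dx":0,"dy":0,"dz":15,"wx":0,"wy":0,"wz":0,"claw":85},
    {"dx":0,"dy":0,"dz":0,"wx":0,"wy":0,"wz":0,"claw":85},
  ],
)

```text
clock: 3.35
ee_pos: [644.9, -107.0, 81.4]
orientation: [0.715, 0.699, -0.001, -0.002]
force: [-0.4, -0.1, 0.5]
grip_width: 0.994
grip_force: 0.0
```

Emit:
servo_tool(
  steps=[
    {"dx":0,"dy":0,"dz":0,"wx":0,"wy":0,"wz":0,"claw":40},
    {"dx":0,"dy":0,"dz":0,"wx":0,"wy":0,"wz":0,"claw":20},
    {"dx":0,"dy":0,"dz":0,"wx":0,"wy":0,"wz":0,"claw":10},
    {"dx":0,"dy":0,"dz":0,"wx":0,"wy":0,"wz":0,"claw":10},
    {"dx":0,"dy":0,"dz":0,"wx":0,"wy":0,"wz":0,"claw":10},
    {"dx":0,"dy":0,"dz":0,"wx":0,"wy":0,"wz":0,"claw":10},
  ],
  force=30,
)

```text
clock: 3.95
ee_pos: [646.0, -108.7, 84.2]
orientation: [0.716, 0.698, 0.0, -0.0]
force: [-2.3, 1.1, 7.4]
grip_width: 0.225
grip_force: 31.4
```

```bash
python3 -c "
from h import *
to(645,-111,82,-.025)"
```

```text
pos [ 646.  -108.7   84.2] yaw(tool y) -0.0252 tilt [0.0004 0.0004] d [-2.3 -0.9  2.2] wz -0.0 F [-2.3  1.1  7.4] grip 19.2 31.4 t 3.95
```

Emit:
servo_tool(
  steps=[
    {"dx":4,"dy":0,"dz":0,"wx":0,"wy":0,"wz":0,"claw":10},
    {"dx":8,"dy":0,"dz":0,"wx":0,"wy":0,"wz":0,"claw":10},
    {"dx":10,"dy":0,"dz":0,"wx":0,"wy":0,"wz":0,"claw":10},
    {"dx":10,"dy":0,"dz":0,"wx":0,"wy":0,"wz":0,"claw":10},
    {"dx":10,"dy":0,"dz":0,"wx":0,"wy":0,"wz":0,"claw":10},
    {"dx":10,"dy":0,"dz":0,"wx":0,"wy":0,"wz":0,"claw":10},
    {"dx":8,"dy":0,"dz":0,"wx":0,"wy":0,"wz":0,"claw":10},
    {"dx":0,"dy":0,"dz":0,"wx":0,"wy":0,"wz":0,"claw":10},
  ],
)

```text
clock: 4.75
ee_pos: [647.8, -46.5, 84.1]
orientation: [0.715, 0.699, 0.001, -0.0]
force: [-3.0, 3.0, 8.2]
grip_width: 0.226
grip_force: 31.6
```

```bash
python3 -c "
from h import *
to(645,-111,82,-.025)"
```

```text
pos [647.8 -46.5  84.1] yaw(tool y) -0.0233 tilt [0.0006 0.0014] d [-64.5  -1.3   2. ] wz 0.002 F [-3.   3.   8.2] grip 19.3 31.6 t 4.75
```

Emit:
servo_tool(
  steps=[
    {"dx":8,"dy":0,"dz":0,"wx":0,"wy":0,"wz":0,"claw":10},
    {"dx":8,"dy":0,"dz":0,"wx":0,"wy":0,"wz":0,"claw":10},
    {"dx":8,"dy":0,"dz":0,"wx":0,"wy":0,"wz":0,"claw":10},
    {"dx":8,"dy":0,"dz":0,"wx":0,"wy":0,"wz":0,"claw":10},
    {"dx":8,"dy":0,"dz":0,"wx":0,"wy":0,"wz":0,"claw":10},
    {"dx":0,"dy":0,"dz":0,"wx":0,"wy":0,"wz":0,"claw":10},
  ],
)

```text
clock: 5.35
ee_pos: [648.6, -20.2, 84.1]
orientation: [0.719, 0.695, -0.004, 0.006]
force: [1.8, -30.9, 1.7]
grip_width: 0.228
grip_force: 29.2
```

```bash
python3 -c "
from h import *
to(645,-111,82,-.025)
a,c=snap('scene','s1');cv2.imwrite('pics/c3.png',cv2.resize(a[150:320,210:450],None,fx=3.3,fy=3.3,interpolation=cv2.INTER_CUBIC))"
```

```text
pos [648.6 -20.2  84.1] yaw(tool y) -0.0339 tilt [ 0.0022 -0.0133] d [-90.8  -0.5   3.3] wz -0.009 F [  1.8 -30.9   1.7] grip 19.5 29.2 t 5.35
```

Emit:
servo_tool(
  steps=[
    {"dx":-6,"dy":0,"dz":0,"wx":0,"wy":0,"wz":0,"claw":10},
    {"dx":-8,"dy":0,"dz":0,"wx":0,"wy":0,"wz":0,"claw":10},
    {"dx":-12,"dy":0,"dz":0,"wx":0,"wy":0,"wz":0,"claw":10},
    {"dx":-14,"dy":0,"dz":0,"wx":0,"wy":0,"wz":0,"claw":10},
    {"dx":-14,"dy":0,"dz":0,"wx":0,"wy":0,"wz":0,"claw":10},
    {"dx":-14,"dy":0,"dz":0,"wx":0,"wy":0,"wz":0,"claw":10},
    {"dx":-14,"dy":0,"dz":0,"wx":0,"wy":0,"wz":0,"claw":10},
    {"dx":-14,"dy":0,"dz":0,"wx":0,"wy":0,"wz":0,"claw":10},
  ],
)

```text
clock: 6.2
ee_pos: [646.1, -103.7, 84.0]
orientation: [0.716, 0.699, 0.001, -0.001]
force: [-4.1, 3.6, 9.0]
grip_width: 0.224
grip_force: 30.4
```

Emit:
servo_tool(
  steps=[
    {"dx":-14,"dy":0,"dz":0,"wx":0,"wy":0,"wz":0,"claw":10},
    {"dx":-14,"dy":0,"dz":0,"wx":0,"wy":0,"wz":0,"claw":10},
    {"dx":-14,"dy":0,"dz":0,"wx":0,"wy":0,"wz":0,"claw":10},
    {"dx":-12,"dy":0,"dz":0,"wx":0,"wy":0,"wz":0,"claw":10},
    {"dx":-8,"dy":0,"dz":0,"wx":0,"wy":0,"wz":0,"claw":10},
    {"dx":-6,"dy":0,"dz":0,"wx":0,"wy":0,"wz":0,"claw":10},
    {"dx":0,"dy":0,"dz":0,"wx":0,"wy":0,"wz":0,"claw":10},
  ],
)

```text
clock: 6.9
ee_pos: [644.1, -173.6, 84.0]
orientation: [0.716, 0.698, -0.0, 0.0]
force: [-5.0, -1.9, 7.8]
grip_width: 0.226
grip_force: 30.4
```

```bash
python3 -c "
from h import *
to(645,-111,82,-.025)"
```

```text
pos [ 644.1 -173.6   84. ] yaw(tool y) -0.0264 tilt [ 0.0001 -0.0004] d [62.6 -0.7  2. ] wz -0.001 F [-5.  -1.9  7.8] grip 19.3 30.4 t 6.9
```

Emit:
servo_tool(
  steps=[
    {"dx":-6,"dy":0,"dz":0,"wx":0,"wy":0,"wz":0,"claw":10},
    {"dx":-6,"dy":0,"dz":0,"wx":0,"wy":0,"wz":0,"claw":10},
    {"dx":-5,"dy":0,"dz":0,"wx":0,"wy":0,"wz":0,"claw":10},
    {"dx":0,"dy":0,"dz":0,"wx":0,"wy":0,"wz":0,"claw":10},
    {"dx":0,"dy":0,"dz":0,"wx":0,"wy":0,"wz":0,"claw":10},
  ],
)

```text
clock: 7.4
ee_pos: [643.9, -180.9, 83.8]
orientation: [0.714, 0.7, 0.003, -0.005]
force: [-15.1, 25.4, 20.0]
grip_width: 0.225
grip_force: 32.7
```

```bash
python3 -c "
from h import *
to(645,-111,82,-.025)"
```

```text
pos [ 643.9 -180.9   83.8] yaw(tool y) -0.0195 tilt [-0.0035  0.0115] d [69.9 -0.2  2.6] wz 0.006 F [-15.1  25.4  20. ] grip 19.2 32.7 t 7.4
```

Emit:
servo_tool(
  steps=[
    {"dx":6,"dy":0,"dz":0,"wx":0,"wy":0,"wz":0,"claw":10},
    {"dx":0,"dy":0,"dz":0,"wx":0,"wy":0,"wz":0,"claw":85},
    {"dx":0,"dy":0,"dz":0,"wx":0,"wy":0,"wz":0,"claw":85},
    {"dx":0,"dy":0,"dz":0,"wx":0,"wy":0,"wz":0,"claw":85},
    {"dx":0,"dy":0,"dz":-30,"wx":0,"wy":0,"wz":0,"claw":85},
    {"dx":0,"dy":0,"dz":-45,"wx":0,"wy":0,"wz":0,"claw":85},
    {"dx":0,"dy":0,"dz":-45,"wx":0,"wy":0,"wz":0,"claw":85},
    {"dx":0,"dy":-30,"dz":-30,"wx":0,"wy":0,"wz":0,"claw":85},
  ],
)

```text
clock: 8.2
ee_pos: [616.3, -182.6, 235.9]
orientation: [0.715, 0.699, 0.001, 0.002]
force: [0.6, -0.2, 0.4]
grip_width: 0.998
grip_force: 0.0
```

Emit:
servo_tool(
  steps=[
    {"dx":0,"dy":-40,"dz":0,"wx":0,"wy":0,"wz":0,"claw":85},
    {"dx":0,"dy":-40,"dz":0,"wx":0,"wy":0,"wz":0,"claw":85},
    {"dx":0,"dy":-40,"dz":0,"wx":0,"wy":0,"wz":0,"claw":85},
    {"dx":0,"dy":-20,"dz":0,"wx":0,"wy":0,"wz":0,"claw":85},
    {"dx":0,"dy":0,"dz":0,"wx":0,"wy":0,"wz":0,"claw":85},
    {"dx":0,"dy":0,"dz":0,"wx":0,"wy":0,"wz":0,"claw":85},
  ],
)

```text
clock: 8.8
ee_pos: [474.4, -179.4, 233.7]
orientation: [0.716, 0.698, 0.001, 0.0]
force: [0.2, -0.2, -0.1]
grip_width: 0.996
grip_force: 0.0
```

```bash
python3 -c "
from h import *
a,c=snap('wrist','w2')
to(477,-262,60,-.025)"
```

```text
pos [ 474.8 -179.3  233.5] yaw(tool y) -0.0249 tilt [0.0008 0.    ] d [-82.6   4.1 173.5] wz 0.0 F [1.8 0.3 1.1] grip 84.7 0.0 t 8.85
```

View pics/w2.png

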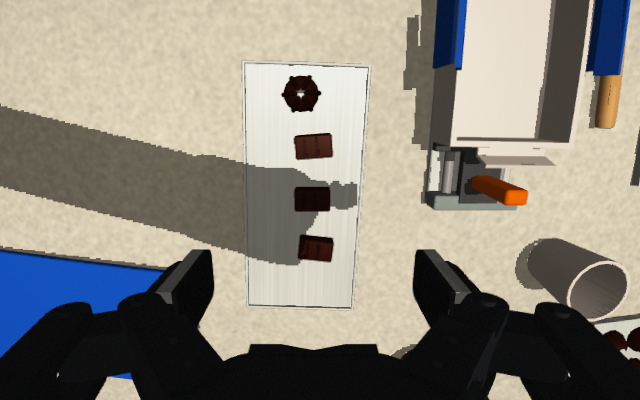

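```bash
cat >> h.py <<'E'
def bars(im,c,zc=14,x0=180,x1=430,y0=0,y1=330,amin=250):
    b=im.astype(int);m=((b.max(2)<120)&(b[...,2]-b[...,0]>12)|(b.max(2)<30)).astype(np.uint8)
    # dark or reddish-brown
    M=np.zeros_like(m);M[y0:y1,x0:x1]=m[y0:y1,x0:x1];M=cv2.morphologyEx(M,cv2.MORPH_OPEN,np.ones((3,3)))
    for k in cv2.findContours(M,cv2.RETR_EXTERNAL,cv2.CHAIN_APPROX_NONE)[0]:
        if cv2.contourArea(k)<amin: continue
        P=np.array([onz(c,*p[0],zc)[:2] for p in k],np.float32)
        (x,y),(w,h),_=cv2.minAreaRect(P); bx=cv2.boxPoints(cv2.minAreaRect(P))
        e=max((bx[1]-bx[0],bx[2]-bx[1]),key=np.linalg.norm);a=np.arctan2(e[1],e[0]);a=(a+np.pi/2)%np.pi-np.pi/2
        print("bar",round(x,1),round(y,1),"size",round(w),round(h),"yaw",round(float(a),3),"px",k.mean(0)[0].round())
E
python3 -c "
from h import *
bars(*load('w2'))
a,c=load('w2')
for n,u,v,z in [('post',514,198,101),('tubL',453,149,84),('tubRinner?',572,152,84),('tubRinner?',556,145,84)]: print(n,onz(c,u,v,z))"
```

```text
bar 596.3 -316.6 size 19 94 yaw -1.496 px [422. 285.]
bar 333.2 -316.3 size 109 39 yaw 1.428 px [196. 292.]
bar 474.2 -264.4 size 29 37 yaw -0.137 px [315. 248.]
bar 471.8 -207.0 size 26 37 yaw -0.026 px [312. 199.]
bar 364.3 -210.2 size 107 73 yaw 1.444 px [213. 201.]
bar 474.5 -150.7 size 38 25 yaw 0.053 px [313. 146.]
bar 463.1 -98.5 size 34 37 yaw -0.025 px [301.  93.]
bar 579.0 -85.6 size 26 143 yaw -1.526 px [420.  68.]
post [ 639.6 -187.8  101. ]
tubL [ 591.6 -148.5   84. ]
tubRinner? [ 698.4 -152.6   84. ]
tubRinner? [ 682.5 -146.4   84. ]
```

Emit:
servo_tool(
  steps=[
    {"dx":-42,"dy":2,"dz":26,"wx":0,"wy":0,"wz":0.075,"claw":62},
    {"dx":-40,"dy":5,"dz":26,"wx":0,"wy":0,"wz":0,"claw":62},
    {"dx":-4,"dy":0,"dz":45,"wx":0,"wy":0,"wz":0,"claw":62},
    {"dx":0,"dy":0,"dz":45,"wx":0,"wy":0,"wz":0,"claw":62},
    {"dx":0,"dy":0,"dz":35,"wx":0,"wy":0,"wz":0,"claw":62},
    {"dx":0,"dy":0,"dz":20,"wx":0,"wy":0,"wz":0,"claw":62},
    {"dx":0,"dy":0,"dz":0,"wx":0,"wy":0,"wz":0,"claw":62},
    {"dx":0,"dy":0,"dz":0,"wx":0,"wy":0,"wz":0,"claw":62},
  ],
)

```text
clock: 9.65
ee_pos: [476.1, -266.2, 36.4]
orientation: [0.742, 0.671, -0.001, 0.0]
force: [-1.1, -0.1, 0.4]
grip_width: 0.73
grip_force: 0.0
```

```bash
python3 -c "
from h import *
to(477,-264.5,15,-.1)
a,c=snap('wrist','w3')
bars(a,c,amin=150)"
```

```text
pos [ 476.1 -266.2   36.4] yaw(tool y) -0.0999 tilt [-0.0007 -0.0008] d [ 1.8  0.7 21.4] wz 0.0 F [-1.1 -0.1  0.4] grip 62.3 0.0 t 9.65
bar 519.9 -293.8 size 24 52 yaw -1.568 px [409. 285.]
bar 420.4 -283.9 size 54 32 yaw 1.353 px [213. 288.]
bar 473.7 -264.8 size 29 39 yaw -0.143 px [310. 245.]
bar 471.0 -207.5 size 25 39 yaw -0.02 px [292. 125.]
bar 473.9 -161.1 size 11 39 yaw -0.106 px [285.  10.]
```

View pics/w3.png

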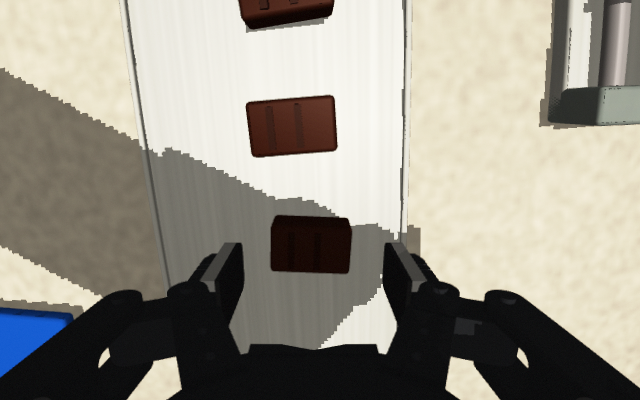

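Emit:
servo_tool(
  steps=[
    {"dx":1,"dy":0,"dz":14,"wx":0,"wy":0,"wz":0.02,"claw":62},
    {"dx":0,"dy":0,"dz":7,"wx":0,"wy":0,"wz":0,"claw":62},
    {"dx":0,"dy":0,"dz":0,"wx":0,"wy":0,"wz":0,"claw":50},
    {"dx":0,"dy":0,"dz":0,"wx":0,"wy":0,"wz":0,"claw":40},
    {"dx":0,"dy":0,"dz":0,"wx":0,"wy":0,"wz":0,"claw":30},
    {"dx":0,"dy":0,"dz":0,"wx":0,"wy":0,"wz":0,"claw":30},
    {"dx":0,"dy":0,"dz":0,"wx":0,"wy":0,"wz":0,"claw":30},
  ],
  force=40,
)

```text
clock: 10.4
ee_pos: [476.0, -264.9, 15.7]
orientation: [0.748, 0.663, 0.0, 0.0]
force: [0.2, -0.1, 2.6]
grip_width: 0.431
grip_force: 40.9
```

```bash
python3 -c "
from h import *
to(648,-86,80,-.029)"
```

```text
pos [ 476.  -264.9   15.7] yaw(tool y) -0.12 tilt [ 0.0007 -0.0001] d [198.2 149.4 -64.2] wz -0.091 F [ 0.2 -0.1  2.6] grip 36.8 40.9 t 10.4
```

Emit:
servo_tool(
  steps=[
    {"dx":0,"dy":0,"dz":-20,"wx":0,"wy":0,"wz":0,"claw":30},
    {"dx":0,"dy":0,"dz":-40,"wx":0,"wy":0,"wz":-0.09,"claw":30},
    {"dx":0,"dy":0,"dz":-40,"wx":0,"wy":0,"wz":0,"claw":30},
    {"dx":0,"dy":0,"dz":-40,"wx":0,"wy":0,"wz":0,"claw":30},
    {"dx":25,"dy":25,"dz":-15,"wx":0,"wy":0,"wz":0,"claw":30},
    {"dx":34,"dy":32,"dz":0,"wx":0,"wy":0,"wz":0,"claw":30},
    {"dx":34,"dy":32,"dz":0,"wx":0,"wy":0,"wz":0,"claw":30},
    {"dx":34,"dy":32,"dz":0,"wx":0,"wy":0,"wz":0,"claw":30},
  ],
)

```text
clock: 11.2
ee_pos: [601.6, -139.8, 170.6]
orientation: [0.718, 0.696, 0.0, 0.0]
force: [0.4, -1.1, -0.1]
grip_width: 0.435
grip_force: 40.6
```

Emit:
servo_tool(
  steps=[
    {"dx":34,"dy":32,"dz":0,"wx":0,"wy":0,"wz":0,"claw":30},
    {"dx":16,"dy":14,"dz":0,"wx":0,"wy":0,"wz":0,"claw":30},
    {"dx":0,"dy":0,"dz":0,"wx":0,"wy":0,"wz":0,"claw":30},
    {"dx":0,"dy":0,"dz":0,"wx":0,"wy":0,"wz":0,"claw":30},
  ],
)

```text
clock: 11.6
ee_pos: [647.6, -93.2, 169.9]
orientation: [0.718, 0.696, -0.001, -0.0]
force: [0.1, -0.7, -0.1]
grip_width: 0.438
grip_force: 40.6
```

```bash
python3 -c "
from h import *
a,c=snap('wrist','w4')
to(648,-93,54,-.029)
for z in (84,): print(proj(c,(648,-143,z)))"
```

```text
pos [647.2 -94.1 170.2] yaw(tool y) -0.0314 tilt [-0.0006 -0.0006] d [  1.2   0.8 116.2] wz -0.002 F [ 0.6 -0.5 -0.1] grip 37.1 40.6 t 11.65
[317.6 276.6]
```

View pics/w4.png

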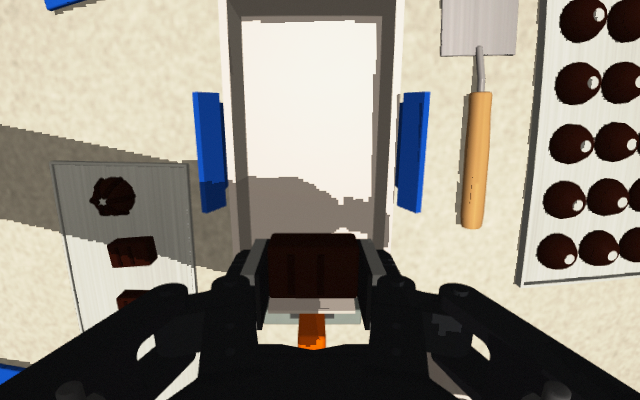

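```bash
python3 -c "
from h import *
a,c=load('w4')
for n,u,v,z in [('cL top',194,93,109),('cL bot',200,212,109),('cR',429,93,109),('cR',421,212,109),('rimL',227,100,84),('rimR',397,100,84),('floor far L',243,21,41),('floor far R',382,15,41)]: print(n,onz(c,u,v,z))"
```

```text
cL top [583.  -16.7 109. ]
cL bot [578.7 -85.1 109. ]
cR [712.3 -20.7 109. ]
cR [711.1 -89.1 109. ]
rimL [594.9 -20.4  84. ]
rimR [700.6 -23.6  84. ]
floor far L [600.3  35.2  41. ]
floor far R [699.1  36.3  41. ]
```

Emit:
servo_tool(
  steps=[
    {"dx":0,"dy":0,"dz":40,"wx":0,"wy":0,"wz":0,"claw":30},
    {"dx":0,"dy":0,"dz":40,"wx":0,"wy":0,"wz":0,"claw":30},
    {"dx":0,"dy":0,"dz":25,"wx":0,"wy":0,"wz":0,"claw":30},
    {"dx":0,"dy":0,"dz":11,"wx":0,"wy":0,"wz":0,"claw":30},
    {"dx":0,"dy":0,"dz":0,"wx":0,"wy":0,"wz":0,"claw":30},
    {"dx":0,"dy":0,"dz":0,"wx":0,"wy":0,"wz":0,"claw":55},
    {"dx":0,"dy":0,"dz":0,"wx":0,"wy":0,"wz":0,"claw":55},
    {"dx":0,"dy":0,"dz":-10,"wx":0,"wy":0,"wz":0,"claw":55},
  ],
)

```text
clock: 12.45
ee_pos: [647.0, -93.0, 64.2]
orientation: [0.718, 0.696, -0.001, -0.001]
force: [-0.8, -0.0, 0.0]
grip_width: 0.639
grip_force: 0.0
```

Emit:
servo_tool(
  steps=[
    {"dx":0,"dy":0,"dz":-40,"wx":0,"wy":0,"wz":0,"claw":55},
    {"dx":0,"dy":0,"dz":-40,"wx":0,"wy":0,"wz":0,"claw":55},
    {"dx":0,"dy":0,"dz":-40,"wx":0,"wy":0,"wz":0,"claw":62},
    {"dx":-20,"dy":-40,"dz":0,"wx":0,"wy":0,"wz":0,"claw":62},
    {"dx":-20,"dy":-44,"dz":0,"wx":0,"wy":0,"wz":0,"claw":62},
    {"dx":-20,"dy":-44,"dz":0,"wx":0,"wy":0,"wz":0,"claw":62},
    {"dx":-20,"dy":-40,"dz":0,"wx":0,"wy":0,"wz":0,"claw":62},
    {"dx":0,"dy":0,"dz":0,"wx":0,"wy":0,"wz":0,"claw":62},
  ],
)

```text
clock: 13.25
ee_pos: [473.4, -171.2, 185.3]
orientation: [0.72, 0.694, 0.001, -0.0]
force: [0.4, 0.2, -0.5]
grip_width: 0.723
grip_force: 0.0
```

```bash
python3 -c "
from h import *
a,c=snap('wrist','w5')
to(474.5,-207,15,-.02)
bars(a,c)
print('tub');bars(a,c,55,x0=430,x1=640,y1=250)"
```

```text
pos [ 476.2 -169.3  185.6] yaw(tool y) -0.0337 tilt [0.0031 0.0023] d [-38.2  -0.9 170.5] wz -0.014 F [ 0.3  0.  -0.6] grip 62.2 0.0 t 13.3
bar 562.2 -282.6 size 47 102 yaw -1.507 px [409. 286.]
bar 471.6 -206.8 size 28 37 yaw -0.038 px [314. 221.]
bar 371.2 -236.7 size 183 63 yaw 1.424 px [208. 233.]
bar 474.3 -150.9 size 39 25 yaw 0.062 px [314. 161.]
bar 463.4 -97.9 size 34 39 yaw -0.038 px [299. 101.]
bar 569.6 -62.7 size 11 66 yaw -1.541 px [424.  54.]
tub
bar 647.6 -190.9 size 21 57 yaw -0.448 px [526. 209.]
bar 657.9 -142.6 size 8 97 yaw -0.023 px [544. 153.]
bar 733.6 -107.4 size 11 47 yaw -1.571 px [635. 106.]
bar 643.4 -94.1 size 25 47 yaw -0.031 px [533.  88.]
bar 569.4 -90.2 size 117 20 yaw 1.542 px [440.  71.]
```

Emit:
servo_tool(
  steps=[
    {"dx":-19,"dy":-1,"dz":40,"wx":0,"wy":0,"wz":0,"claw":62},
    {"dx":-19,"dy":0,"dz":40,"wx":0,"wy":0,"wz":0,"claw":62},
    {"dx":0,"dy":0,"dz":40,"wx":0,"wy":0,"wz":0,"claw":62},
    {"dx":0,"dy":0,"dz":30,"wx":0,"wy":0,"wz":0,"claw":62},
    {"dx":0,"dy":0,"dz":15,"wx":0,"wy":0,"wz":0,"claw":62},
    {"dx":0,"dy":0,"dz":5,"wx":0,"wy":0,"wz":0,"claw":62},
    {"dx":0,"dy":0,"dz":0,"wx":0,"wy":0,"wz":0,"claw":50},
    {"dx":0,"dy":0,"dz":0,"wx":0,"wy":0,"wz":0,"claw":40},
  ],
  force=40,
)

```text
clock: 14.1
ee_pos: [476.7, -205.8, 15.7]
orientation: [0.718, 0.697, 0.001, 0.001]
force: [-0.2, -0.5, -0.0]
grip_width: 0.474
grip_force: 0.0
```

Emit:
servo_tool(
  steps=[
    {"dx":0,"dy":0,"dz":0,"wx":0,"wy":0,"wz":0,"claw":30},
    {"dx":0,"dy":0,"dz":0,"wx":0,"wy":0,"wz":0,"claw":30},
    {"dx":0,"dy":0,"dz":0,"wx":0,"wy":0,"wz":0,"claw":30},
  ],
)

```text
clock: 14.4
ee_pos: [476.9, -205.9, 15.9]
orientation: [0.718, 0.696, 0.001, 0.001]
force: [-0.9, 0.1, 6.5]
grip_width: 0.437
grip_force: 40.8
```

```bash
python3 -c "
from h import *
to(648,-50,54,-.029)"
```

```text
pos [ 476.9 -205.9   15.9] yaw(tool y) -0.0298 tilt [ 0.0031 -0.0001] d [160.9 166.5 -37.6] wz -0.001 F [-0.9  0.1  6.5] grip 37.3 40.8 t 14.4
```

Emit:
servo_tool(
  steps=[
    {"dx":0,"dy":0,"dz":-20,"wx":0,"wy":0,"wz":0,"claw":30},
    {"dx":0,"dy":0,"dz":-40,"wx":0,"wy":0,"wz":0,"claw":30},
    {"dx":0,"dy":0,"dz":-40,"wx":0,"wy":0,"wz":0,"claw":30},
    {"dx":0,"dy":0,"dz":-40,"wx":0,"wy":0,"wz":0,"claw":30},
    {"dx":21,"dy":26,"dz":-15,"wx":0,"wy":0,"wz":0,"claw":30},
    {"dx":32,"dy":33,"dz":0,"wx":0,"wy":0,"wz":0,"claw":30},
    {"dx":32,"dy":33,"dz":0,"wx":0,"wy":0,"wz":0,"claw":30},
    {"dx":32,"dy":33,"dz":0,"wx":0,"wy":0,"wz":0,"claw":30},
  ],
)

```text
clock: 15.2
ee_pos: [605.5, -90.9, 170.6]
orientation: [0.718, 0.696, 0.001, 0.0]
force: [0.5, -0.1, -0.2]
grip_width: 0.438
grip_force: 40.3
```

Emit:
servo_tool(
  steps=[
    {"dx":30,"dy":28,"dz":0,"wx":0,"wy":0,"wz":0,"claw":30},
    {"dx":14,"dy":13,"dz":0,"wx":0,"wy":0,"wz":0,"claw":30},
    {"dx":0,"dy":0,"dz":0,"wx":0,"wy":0,"wz":0,"claw":30},
    {"dx":0,"dy":0,"dz":0,"wx":0,"wy":0,"wz":0,"claw":30},
  ],
)

```text
clock: 15.6
ee_pos: [646.1, -50.2, 169.8]
orientation: [0.718, 0.696, -0.0, 0.0]
force: [-0.2, -0.7, -0.1]
grip_width: 0.433
grip_force: 40.3
```

```bash
python3 -c "
from h import *
to(648,-50,54,-.029)"
```

```text
pos [646.1 -50.2 169.8] yaw(tool y) -0.03 tilt [ 0.0003 -0.0005] d [  0.3   1.9 115.8] wz -0.001 F [-0.2 -0.7 -0.1] grip 37.0 40.3 t 15.6
```

Emit:
servo_tool(
  steps=[
    {"dx":0,"dy":0,"dz":40,"wx":0,"wy":0,"wz":0,"claw":30},
    {"dx":0,"dy":0,"dz":40,"wx":0,"wy":0,"wz":0,"claw":30},
    {"dx":0,"dy":0,"dz":25,"wx":0,"wy":0,"wz":0,"claw":30},
    {"dx":0,"dy":0,"dz":11,"wx":0,"wy":0,"wz":0,"claw":30},
    {"dx":0,"dy":0,"dz":0,"wx":0,"wy":0,"wz":0,"claw":30},
    {"dx":0,"dy":0,"dz":0,"wx":0,"wy":0,"wz":0,"claw":55},
    {"dx":0,"dy":0,"dz":0,"wx":0,"wy":0,"wz":0,"claw":55},
    {"dx":0,"dy":0,"dz":-10,"wx":0,"wy":0,"wz":0,"claw":55},
  ],
)

```text
clock: 16.4
ee_pos: [646.7, -50.1, 64.1]
orientation: [0.718, 0.696, 0.0, 0.001]
force: [0.4, 0.5, 0.3]
grip_width: 0.644
grip_force: 0.0
```

Emit:
servo_tool(
  steps=[
    {"dx":0,"dy":0,"dz":-40,"wx":0,"wy":0,"wz":0,"claw":55},
    {"dx":0,"dy":0,"dz":-40,"wx":0,"wy":0,"wz":0,"claw":55},
    {"dx":0,"dy":0,"dz":-40,"wx":0,"wy":0,"wz":0,"claw":62},
    {"dx":-20,"dy":-40,"dz":0,"wx":0,"wy":0,"wz":0,"claw":62},
    {"dx":-20,"dy":-44,"dz":0,"wx":0,"wy":0,"wz":0,"claw":62},
    {"dx":-20,"dy":-44,"dz":0,"wx":0,"wy":0,"wz":0,"claw":62},
    {"dx":-15,"dy":-40,"dz":0,"wx":0,"wy":0,"wz":-0.07,"claw":62},
    {"dx":0,"dy":0,"dz":0,"wx":0,"wy":0,"wz":0,"claw":62},
  ],
)

```text
clock: 17.2
ee_pos: [471.4, -122.3, 183.8]
orientation: [0.694, 0.72, 0.001, -0.002]
force: [0.5, 0.1, -0.0]
grip_width: 0.729
grip_force: 0.0
```

```bash
python3 -c "
from h import *
a,c=snap('wrist','w6')
to(477,-151,15,.04)
bars(a,c)
print('tub');bars(a,c,55,x0=430,x1=640,y1=250)"
```

```text
pos [ 474.1 -120.6  184.3] yaw(tool y) 0.0376 tilt [0.0015 0.0035] d [-31.1   1.5 169.2] wz -0.002 F [0.3 0.3 0.2] grip 62.0 0.0 t 17.25
bar 567.2 -225.5 size 46 102 yaw -1.433 px [408. 288.]
bar 371.7 -232.8 size 105 62 yaw 1.491 px [212. 288.]
bar 474.9 -150.6 size 38 26 yaw 0.037 px [317. 214.]
bar 463.3 -97.3 size 38 34 yaw 0.036 px [306. 156.]
tub
bar 643.3 -93.5 size 25 48 yaw -0.047 px [530. 167.]
bar 592.6 -118.8 size 71 24 yaw 1.54 px [467. 192.]
bar 641.9 -52.9 size 24 47 yaw -0.03 px [538. 116.]
bar 668.7 -57.8 size 191 112 yaw 1.539 px [592. 135.]
bar 596.3 4.1 size 47 23 yaw 1.555 px [493.  31.]
```

Emit:
servo_tool(
  steps=[
    {"dx":-16,"dy":1,"dz":40,"wx":0,"wy":0,"wz":0,"claw":62},
    {"dx":-15,"dy":0,"dz":40,"wx":0,"wy":0,"wz":0,"claw":62},
    {"dx":0,"dy":0,"dz":40,"wx":0,"wy":0,"wz":0,"claw":62},
    {"dx":0,"dy":0,"dz":29,"wx":0,"wy":0,"wz":0,"claw":62},
    {"dx":0,"dy":0,"dz":15,"wx":0,"wy":0,"wz":0,"claw":62},
    {"dx":0,"dy":0,"dz":5,"wx":0,"wy":0,"wz":0,"claw":62},
    {"dx":0,"dy":0,"dz":0,"wx":0,"wy":0,"wz":0,"claw":50},
    {"dx":0,"dy":0,"dz":0,"wx":0,"wy":0,"wz":0,"claw":40},
  ],
  force=40,
)

```text
clock: 18.05
ee_pos: [479.5, -150.6, 15.6]
orientation: [0.693, 0.721, 0.001, 0.001]
force: [0.9, -0.7, 0.6]
grip_width: 0.471
grip_force: 0.0
```

Emit:
servo_tool(
  steps=[
    {"dx":0,"dy":0,"dz":0,"wx":0,"wy":0,"wz":0,"claw":30},
    {"dx":0,"dy":0,"dz":0,"wx":0,"wy":0,"wz":0,"claw":30},
    {"dx":0,"dy":0,"dz":0,"wx":0,"wy":0,"wz":0,"claw":30},
    {"dx":0,"dy":0,"dz":-20,"wx":0,"wy":0,"wz":0,"claw":30},
    {"dx":0,"dy":0,"dz":-40,"wx":0,"wy":0,"wz":0.068,"claw":30},
    {"dx":0,"dy":0,"dz":-40,"wx":0,"wy":0,"wz":0,"claw":30},
    {"dx":0,"dy":0,"dz":-40,"wx":0,"wy":0,"wz":0,"claw":30},
    {"dx":0,"dy":0,"dz":-15,"wx":0,"wy":0,"wz":0,"claw":30},
  ],
)

```text
clock: 18.85
ee_pos: [479.9, -151.2, 173.7]
orientation: [0.717, 0.697, 0.002, 0.002]
force: [0.8, -0.0, -0.8]
grip_width: 0.434
grip_force: 40.3
```

```bash
python3 -c "
from h import *
to(648,-5,54,-.029)"
```

```text
pos [ 479.9 -151.2  173.7] yaw(tool y) -0.0287 tilt [0.0062 0.0008] d [150.8 163.1 120.8] wz 0.0 F [ 0.8 -0.  -0.8] grip 37.1 40.3 t 18.85
```

Emit:
servo_tool(
  steps=[
    {"dx":20,"dy":20,"dz":0,"wx":0,"wy":0,"wz":0,"claw":30},
    {"dx":30,"dy":33,"dz":0,"wx":0,"wy":0,"wz":0,"claw":30},
    {"dx":30,"dy":33,"dz":0,"wx":0,"wy":0,"wz":0,"claw":30},
    {"dx":30,"dy":33,"dz":0,"wx":0,"wy":0,"wz":0,"claw":30},
    {"dx":27,"dy":30,"dz":0,"wx":0,"wy":0,"wz":0,"claw":30},
    {"dx":13,"dy":13,"dz":0,"wx":0,"wy":0,"wz":0,"claw":30},
    {"dx":0,"dy":0,"dz":0,"wx":0,"wy":0,"wz":0,"claw":30},
  ],
)

```text
clock: 19.55
ee_pos: [645.9, -1.9, 169.4]
orientation: [0.715, 0.699, 0.0, 0.0]
force: [-0.1, 0.0, -0.9]
grip_width: 0.436
grip_force: 40.3
```

```bash
python3 -c "
from h import *
to(648,-5,54,-.029)"
```

```text
pos [645.9  -1.9 169.4] yaw(tool y) -0.0236 tilt [0.0007 0.0004] d [ -3.1   2.1 115.4] wz 0.005 F [-0.1  0.  -0.9] grip 37.2 40.3 t 19.55
```

Emit:
servo_tool(
  steps=[
    {"dx":-3,"dy":1,"dz":40,"wx":0,"wy":0,"wz":0,"claw":30},
    {"dx":0,"dy":0,"dz":40,"wx":0,"wy":0,"wz":0,"claw":30},
    {"dx":0,"dy":0,"dz":25,"wx":0,"wy":0,"wz":0,"claw":30},
    {"dx":0,"dy":0,"dz":10,"wx":0,"wy":0,"wz":0,"claw":30},
    {"dx":0,"dy":0,"dz":0,"wx":0,"wy":0,"wz":0,"claw":30},
    {"dx":0,"dy":0,"dz":0,"wx":0,"wy":0,"wz":0,"claw":55},
    {"dx":0,"dy":0,"dz":0,"wx":0,"wy":0,"wz":0,"claw":55},
    {"dx":0,"dy":0,"dz":-10,"wx":0,"wy":0,"wz":0,"claw":55},
  ],
)

```text
clock: 20.35
ee_pos: [647.0, -8.4, 66.1]
orientation: [0.717, 0.697, 0.001, 0.001]
force: [0.8, -0.1, 0.2]
grip_width: 0.645
grip_force: 0.0
```

Emit:
servo_tool(
  steps=[
    {"dx":0,"dy":0,"dz":-40,"wx":0,"wy":0,"wz":0,"claw":55},
    {"dx":0,"dy":0,"dz":-40,"wx":0,"wy":0,"wz":0,"claw":55},
    {"dx":10,"dy":0,"dz":-45,"wx":0,"wy":0,"wz":0,"claw":85},
    {"dx":10,"dy":0,"dz":-45,"wx":0,"wy":0,"wz":0,"claw":85},
    {"dx":0,"dy":0,"dz":0,"wx":0,"wy":0,"wz":0,"claw":85},
    {"dx":0,"dy":0,"dz":0,"wx":0,"wy":0,"wz":0,"claw":85},
  ],
)

```text
clock: 20.95
ee_pos: [646.4, 11.7, 236.5]
orientation: [0.717, 0.697, 0.002, 0.001]
force: [0.2, -0.5, 0.1]
grip_width: 0.998
grip_force: 0.0
```

```bash
python3 -c "
from h import *
a,c=snap('wrist','w7')
to(477,190,200,-.1)
bars(a,c,55,x0=240,x1=400)"
```

```text
pos [645.8  11.5 234.8] yaw(tool y) -0.0282 tilt [0.0008 0.0005] d [ 173.6 -173.7   34.8] wz 0.072 F [-0.7  0.5 -0.6] grip 84.9 0.0 t 21.0
bar 645.7 -90.8 size 31 38 yaw -0.03 px [316. 279.]
bar 644.1 -50.5 size 30 38 yaw -0.029 px [313. 243.]
bar 643.9 -8.3 size 28 40 yaw -0.029 px [312. 201.]
bar 581.5 0.1 size 50 12 yaw 1.491 px [245. 193.]
bar 646.5 -59.6 size 184 110 yaw 1.535 px [335. 274.]
bar 596.5 -0.3 size 68 7 yaw 1.539 px [262. 196.]
```

View pics/w7.png

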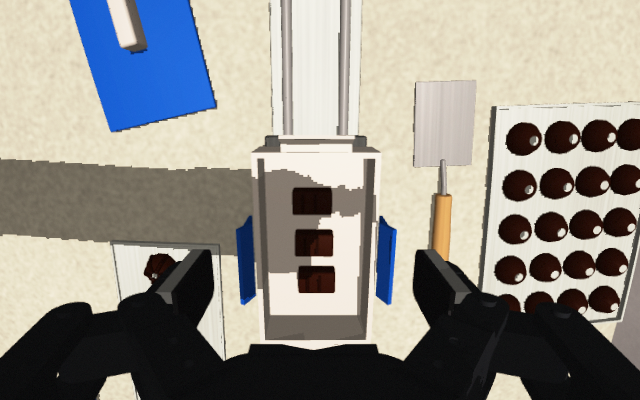

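Emit:
servo_tool(
  steps=[
    {"dx":31,"dy":-29,"dz":0,"wx":0,"wy":0,"wz":0,"claw":85},
    {"dx":31,"dy":-29,"dz":0,"wx":0,"wy":0,"wz":0,"claw":85},
    {"dx":31,"dy":-29,"dz":0,"wx":0,"wy":0,"wz":0,"claw":85},
    {"dx":31,"dy":-29,"dz":0,"wx":0,"wy":0,"wz":0,"claw":85},
    {"dx":31,"dy":-29,"dz":0,"wx":0,"wy":0,"wz":0,"claw":85},
    {"dx":28,"dy":-29,"dz":0,"wx":0,"wy":0,"wz":0,"claw":85},
    {"dx":0,"dy":0,"dz":0,"wx":0,"wy":0,"wz":-0.1,"claw":85},
    {"dx":0,"dy":0,"dz":0,"wx":0,"wy":0,"wz":-0.1,"claw":85},
  ],
)

```text
clock: 21.8
ee_pos: [475.6, 200.2, 233.3]
orientation: [0.641, 0.767, -0.001, -0.0]
force: [0.3, -0.5, -0.7]
grip_width: 0.995
grip_force: 0.0
```

Emit:
servo_tool(
  steps=[
    {"dx":0,"dy":0,"dz":0,"wx":0,"wy":0,"wz":0,"claw":85},
    {"dx":0,"dy":0,"dz":0,"wx":0,"wy":0,"wz":0,"claw":85},
  ],
)

```text
clock: 22.0
ee_pos: [476.9, 198.9, 233.6]
orientation: [0.645, 0.764, -0.001, -0.0]
force: [0.4, 0.4, -0.5]
grip_width: 1.0
grip_force: 0.0
```

```bash
python3 -c "
from h import *
a,c=load('w7')
for n,u,v,z in [('rimFL',252,152,84),('rimFR',381,152,84),('flL',265,338,84),('flR',374,338,84),('cL',238,222,109),('cL',240,303,109),('cR',396,222,109),('cR',391,303,109)]: print(n,onz(c,u,v,z))
a,c=snap('wrist','w8')
to(477,170,30,.18)
b=a.astype(int);m=((b[...,0]>120)&(b[...,2]<70)).astype(np.uint8)
k=max(cv2.findContours(m,cv2.RETR_EXTERNAL,cv2.CHAIN_APPROX_NONE)[0],key=cv2.contourArea)
P=np.array([onz(c,*p[0],12)[:2] for p in k],np.float32);r=cv2.minAreaRect(P);print(r,cv2.boxPoints(r).round(1).tolist())
"
```

```text
rimFL [595.4  43.8  84. ]
rimFR [703.8  40.7  84. ]
flL [ 594.  -139.2   84. ]
flR [ 701.9 -142.8   84. ]
cL [584.3  -9.3 109. ]
cL [579.4 -83.7 109. ]
cR [712.3 -13.1 109. ]
cR [711.  -87.8 109. ]
pos [477.  199.  233.7] yaw(tool y) 0.1684 tilt [-0.0008 -0.0006] d [-28.5  -4.7 203.8] wz -0.012 F [-0.1  0.   1. ] grip 84.9 0.0 t 22.05
((472.2598876953125, 171.0863800048828), (116.79251861572266, 197.89649963378906), 10.455034255981445) [[396.8999938964844, 257.79998779296875], [432.79998779296875, 63.20000076293945], [547.5999755859375, 84.4000015258789], [511.70001220703125, 279.0]]
```

View pics/w8.png

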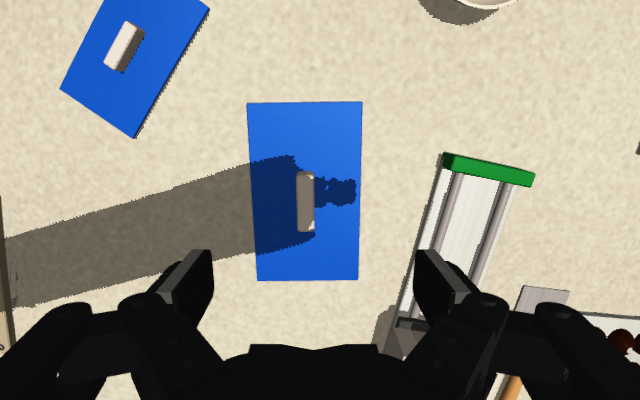

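Emit:
servo_tool(
  steps=[
    {"dx":-14,"dy":-3,"dz":40,"wx":0,"wy":0,"wz":-0.014,"claw":70},
    {"dx":-14,"dy":-2,"dz":40,"wx":0,"wy":0,"wz":0,"claw":60},
    {"dx":0,"dy":0,"dz":40,"wx":0,"wy":0,"wz":0,"claw":60},
    {"dx":0,"dy":0,"dz":40,"wx":0,"wy":0,"wz":0,"claw":60},
    {"dx":0,"dy":0,"dz":0,"wx":0,"wy":0,"wz":0,"claw":60},
    {"dx":0,"dy":0,"dz":0,"wx":0,"wy":0,"wz":0,"claw":60},
  ],
)

```text
clock: 22.65
ee_pos: [477.4, 170.7, 74.8]
orientation: [0.639, 0.769, -0.001, 0.0]
force: [0.6, -0.3, 1.0]
grip_width: 0.701
grip_force: 0.0
```

```bash
python3 -c "
from h import *
snap('scene','s2')
a,c=snap('wrist','w9')
to(476.5,170.5,25,.182)
"
```

```text
pos [478.5 171.6  76.4] yaw(tool y) 0.1851 tilt [0.0025 0.0015] d [-0.8 -2.3 51.4] wz 0.003 F [ 0.5  0.1 -0.2] grip 59.7 0.0 t 22.75
```

View pics/w9.png

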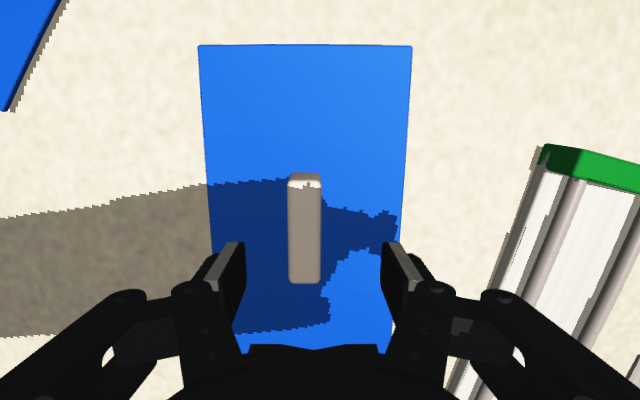

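```bash
python3 -c "
from h import *
a,c=load('w9')
p=onz(c,304.5,187,38);q=onz(c,304.5,283,38);print(p,q,(p+q)/2,np.linalg.norm(p-q))
e=[onz(c,u,v,12) for u,v in[(198,46),(412,46)]];print(e,(e[0]+e[1])/2)
a,c=load('s2')
cv2.imwrite('pics/c4.png',cv2.resize(a[180:320,290:450],None,fx=4.2,fy=4.2,interpolation=cv2.INTER_CUBIC))"
```

```text
[467.7 196.7  38. ] [477.4 142.6  38. ] [472.55 169.65  38.  ] 54.962714634559305
[array([397.3, 257.5,  12. ]), array([511.6, 278.7,  12. ])] [454.45 268.1   12.  ]
```

View pics/c4.png

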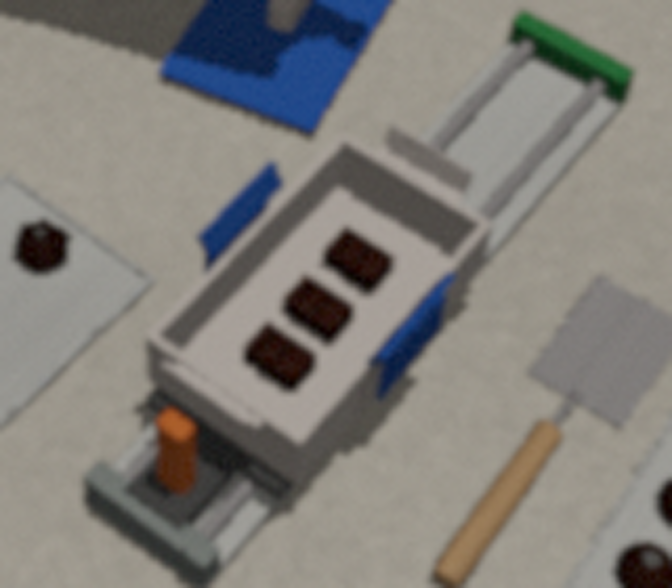

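```bash
python3 -c "
from h import *
a,c=load('s2')
for n,u,v,z in [('NL',150,343,84),('FL',346,146,84),('FR',493,225,84),('catchF bot',203,238,109),('catchF',275,166,109),('catchB',378,363,109),('catchB',455,278,109),('post',177,418,101)]: print(n,onz(c,u/4.2+290,v/4.2+180,z))"
```

```text
NL [ 595.7 -147.6   84. ]
FL [604.2  36.7  84. ]
FR [707.3  39.9  84. ]
catchF bot [586.5 -85.5 109. ]
catchF [589.1 -18.2 109. ]
catchB [712.9 -94.3 109. ]
catchB [716.5 -21.6 109. ]
post [ 643.5 -184.2  101. ]
```

Emit:
servo_tool(
  steps=[
    {"dx":-1,"dy":-4,"dz":25,"wx":0,"wy":0,"wz":0,"claw":60},
    {"dx":0,"dy":0,"dz":20,"wx":0,"wy":0,"wz":0,"claw":60},
    {"dx":0,"dy":0,"dz":6,"wx":0,"wy":0,"wz":0,"claw":60},
    {"dx":0,"dy":0,"dz":0,"wx":0,"wy":0,"wz":0,"claw":40},
    {"dx":0,"dy":0,"dz":0,"wx":0,"wy":0,"wz":0,"claw":25},
    {"dx":0,"dy":0,"dz":0,"wx":0,"wy":0,"wz":0,"claw":8},
    {"dx":0,"dy":0,"dz":0,"wx":0,"wy":0,"wz":0,"claw":8},
    {"dx":0,"dy":0,"dz":0,"wx":0,"wy":0,"wz":0,"claw":8},
  ],
  force=80,
)

```text
clock: 23.55
ee_pos: [474.4, 170.0, 24.8]
orientation: [0.638, 0.77, 0.001, 0.0]
force: [-2.1, -0.4, 8.5]
grip_width: 0.197
grip_force: 78.6
```

```bash
python3 -c "
from h import *
to(648,-50,180,-.029)"
```

```text
pos [474.4 170.   24.8] yaw(tool y) 0.1858 tilt [0.0018 0.0017] d [-248.1  130.3 -155.2] wz 0.215 F [-2.1 -0.4  8.5] grip 16.9 78.6 t 23.55
```

Emit:
servo_tool(
  steps=[
    {"dx":0,"dy":0,"dz":-10,"wx":0,"wy":0,"wz":0,"claw":8},
    {"dx":0,"dy":0,"dz":-25,"wx":0,"wy":0,"wz":0,"claw":8},
    {"dx":0,"dy":0,"dz":-35,"wx":0,"wy":0,"wz":0,"claw":8},
    {"dx":0,"dy":0,"dz":-35,"wx":0,"wy":0,"wz":0.05,"claw":8},
    {"dx":0,"dy":0,"dz":-35,"wx":0,"wy":0,"wz":0.06,"claw":8},
    {"dx":0,"dy":0,"dz":-15,"wx":0,"wy":0,"wz":0.06,"claw":8},
    {"dx":0,"dy":0,"dz":0,"wx":0,"wy":0,"wz":0.045,"claw":8},
    {"dx":0,"dy":0,"dz":0,"wx":0,"wy":0,"wz":0,"claw":8},
  ],
)

```text
clock: 24.35
ee_pos: [473.7, 169.4, 179.6]
orientation: [0.718, 0.696, 0.001, -0.0]
force: [0.7, -0.8, -0.5]
grip_width: 0.194
grip_force: 78.2
```

Emit:
servo_tool(
  steps=[
    {"dx":-15,"dy":12,"dz":0,"wx":0,"wy":0,"wz":0,"claw":8},
    {"dx":-28,"dy":23,"dz":0,"wx":0,"wy":0,"wz":0,"claw":8},
    {"dx":-33,"dy":28,"dz":0,"wx":0,"wy":0,"wz":0,"claw":8},
    {"dx":-33,"dy":28,"dz":0,"wx":0,"wy":0,"wz":0,"claw":8},
    {"dx":-33,"dy":28,"dz":0,"wx":0,"wy":0,"wz":0,"claw":8},
    {"dx":-33,"dy":28,"dz":0,"wx":0,"wy":0,"wz":0,"claw":8},
    {"dx":-28,"dy":22,"dz":0,"wx":0,"wy":0,"wz":0,"claw":8},
    {"dx":-14,"dy":11,"dz":0,"wx":0,"wy":0,"wz":0,"claw":8},
  ],
)

```text
clock: 25.15
ee_pos: [647.6, -56.5, 177.9]
orientation: [0.718, 0.696, -0.001, 0.0]
force: [-0.8, -0.2, -1.5]
grip_width: 0.194
grip_force: 78.4
```

Emit:
servo_tool(
  steps=[
    {"dx":0,"dy":0,"dz":5,"wx":0,"wy":0,"wz":0,"claw":8},
    {"dx":0,"dy":0,"dz":5,"wx":0,"wy":0,"wz":0,"claw":8},
    {"dx":0,"dy":0,"dz":0,"wx":0,"wy":0,"wz":0,"claw":8},
  ],
)

```text
clock: 25.45
ee_pos: [646.2, -51.2, 167.1]
orientation: [0.717, 0.697, -0.0, -0.001]
force: [-0.1, 0.2, -0.9]
grip_width: 0.192
grip_force: 78.4
```

```bash
python3 -c "
from h import *
snap('scene','s3');snap('side','d3')
a,c=snap('wrist','w10')
to(648,-52,140,-.029)"
```

```text
pos [646.9 -51.5 168.4] yaw(tool y) -0.0272 tilt [-0.      0.0007] d [-0.5  1.1 28.4] wz 0.002 F [-0.1  0.4 -1.2] grip 16.6 78.4 t 25.6
```

View pics/w10.png

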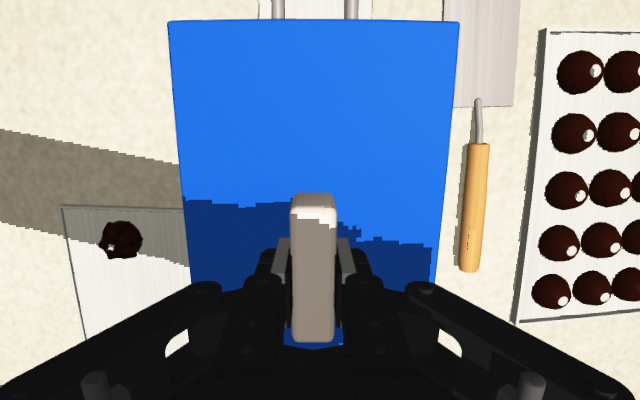

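```bash
python3 -c "
from h import *
a,c=load('w10')
L=onz(c,169,21,155.6);Rr=onz(c,459,24,155.6);m=(L+Rr)/2;print(L,Rr,m,np.arctan2((Rr-L)[1],(Rr-L)[0]))
t=np.array([.028,1]);print('centre',m[:2]-100*t)
p=onz(c,313.5,206,181.6);q=onz(c,313.5,341,181.6);print('handle',p,q,(p+q)/2)
# blue lid in scene & side
for n in('s3','d3'):
    a,c=load(n);b=a.astype(int);m=((b[...,0]>b[...,2]+60)&(b[...,0]>b[...,1]+30)).astype(np.uint8)
    pc=proj(c,(647,-51,156))
    for k in cv2.findContours(m,cv2.RETR_EXTERNAL,cv2.CHAIN_APPROX_SIMPLE)[0]:
        if cv2.contourArea(k)<200: continue
        h=cv2.convexHull(k);print(n,pc,cv2.contourArea(k),cv2.approxPolyDP(h,4,True)[:,0].tolist())
"
```

```text
[590.8  50.5 155.6] [706.1  46.3 155.6] [648.45  48.4  155.6 ] -0.036410614136939204
centre [645.65 -51.6 ]
handle [646.3 -20.  181.6] [644.7 -77.9 181.6] [645.5  -48.95 181.6 ]
s3 [368.1 228.1] 5138.0 [[156, 206], [211, 263], [159, 302], [106, 238]]
s3 [368.1 228.1] 1403.0 [[411, 214], [363, 270], [322, 243], [388, 201]]
s3 [368.1 228.1] 625.5 [[349, 137], [317, 147], [307, 132], [339, 121]]
d3 [368.2 179.2] 4141.0 [[309, 279], [322, 317], [220, 335], [216, 292]]
d3 [368.2 179.2] 202.5 [[395, 190], [386, 196], [363, 195], [379, 180]]
d3 [368.2 179.2] 437.5 [[252, 179], [245, 198], [223, 197], [231, 178]]
```

```bash
python3 -c "
from h import *
a,c=load('s2')
for u,v in [(357,259),(318,307),(280,356)]: print(onz(c,u/4.2+290,v/4.2+180,57))
bars(a,c,52,x0=330,x1=390,y0=225,y1=275,amin=60)
a,c=load('w7')
# floor edges / rim edges: row profile along column through tub centre line
g=cv2.cvtColor(a,cv2.COLOR_BGR2GRAY)
for u in (290,312,330): print(u,[int(x) for x in g[125:190,u]])
"
```

```text
[647.6 -12.5  57. ]
[648.6 -54.9  57. ]
[650.3 -96.   57. ]
bar 646.0 -92.1 size 27 37 yaw -0.022 px [356. 264.]
bar 644.4 -51.3 size 27 36 yaw -0.042 px [365. 252.]
bar 643.7 -7.4 size 28 36 yaw -0.072 px [375. 241.]
290 [161, 161, 161, 161, 162, 161, 162, 161, 162, 172, 229, 239, 238, 232, 113, 114, 116, 115, 115, 158, 243, 243, 243, 243, 244, 243, 237, 188, 243, 243, 243, 243, 243, 243, 243, 243, 243, 243, 243, 243, 243, 243, 243, 243, 242, 231, 123, 125, 125, 125, 123, 124, 124, 124, 124, 125, 124, 126, 124, 124, 124, 124, 124, 123, 124]
312 [239, 239, 238, 239, 239, 238, 239, 238, 238, 238, 239, 239, 239, 231, 85, 115, 114, 114, 116, 166, 244, 244, 244, 243, 243, 243, 236, 189, 243, 243, 243, 243, 243, 243, 243, 243, 243, 243, 243, 243, 243, 243, 243, 243, 243, 243, 243, 243, 243, 243, 243, 243, 243, 243, 229, 125, 124, 124, 126, 124, 126, 117, 77, 9, 7]
330 [238, 238, 239, 238, 238, 238, 238, 238, 238, 238, 239, 239, 239, 233, 135, 114, 114, 115, 146, 231, 244, 244, 244, 244, 244, 244, 241, 229, 243, 243, 243, 243, 243, 243, 243, 243, 243, 243, 243, 243, 243, 243, 243, 243, 243, 243, 243, 243, 243, 243, 243, 243, 243, 243, 243, 242, 243, 243, 243, 243, 230, 124, 108, 37, 11]
```

Emit:
servo_tool(
  steps=[
    {"dx":0,"dy":1,"dz":15,"wx":0,"wy":0,"wz":0.002,"claw":8},
    {"dx":0,"dy":0,"dz":15,"wx":0,"wy":0,"wz":0,"claw":8},
    {"dx":0,"dy":0,"dz":12,"wx":0,"wy":0,"wz":0,"claw":8},
    {"dx":0,"dy":0,"dz":6,"wx":0,"wy":0,"wz":0,"claw":8},
    {"dx":0,"dy":0,"dz":0,"wx":0,"wy":0,"wz":0,"claw":8},
    {"dx":0,"dy":0,"dz":0,"wx":0,"wy":0,"wz":0,"claw":8},
  ],
)

```text
clock: 26.2
ee_pos: [647.6, -52.7, 119.7]
orientation: [0.718, 0.696, -0.0, -0.0]
force: [-2.0, -0.5, -1.1]
grip_width: 0.196
grip_force: 78.2
```

```bash
python3 -c "
from h import *
to(647.6,-51.5,118,-.029);print(arm.get_state()['wrist_torque'].round(2))
a,c=snap('wrist','w11');g=cv2.cvtColor(a,cv2.COLOR_BGR2GRAY)
b=a.astype(int);blue=(b[...,0]>b[...,2]+60)
for u in (220,290,313,335,420): print(u,np.nonzero(np.diff(blue[:,u].astype(int)))[0].tolist()[:6],[int(x) for x in g[0:60:2,u]])
"
```

```text
pos [647.6 -52.7 119.7] yaw(tool y) -0.031 tilt [-0.0013  0.0002] d [ 1.2 -0.1  1.7] wz -0.002 F [-2.  -0.5 -1.1] grip 16.7 78.2 t 26.2
[0.11 0.39 0.05]
220 [19, 284] [238, 238, 238, 238, 236, 236, 237, 236, 236, 235, 94, 104, 109, 108, 108, 107, 109, 108, 108, 108, 109, 109, 107, 108, 107, 108, 109, 110, 108, 105]
290 [18, 205, 327, 345] [246, 245, 246, 131, 88, 128, 130, 127, 127, 94, 94, 110, 110, 110, 110, 110, 111, 111, 111, 110, 110, 109, 110, 110, 110, 110, 111, 110, 110, 109]
313 [18, 192, 342, 349] [246, 246, 246, 125, 97, 128, 127, 128, 129, 89, 94, 110, 110, 110, 110, 111, 111, 111, 109, 111, 112, 111, 111, 111, 109, 112, 111, 110, 112, 111]
335 [18, 206, 324, 345] [245, 245, 246, 130, 127, 126, 128, 126, 128, 109, 95, 111, 111, 113, 111, 111, 111, 111, 112, 113, 111, 111, 111, 112, 112, 111, 111, 111, 110, 111]
420 [19, 280] [237, 235, 235, 235, 237, 240, 239, 240, 238, 236, 146, 106, 114, 114, 115, 114, 114, 113, 114, 112, 114, 114, 114, 113, 114, 111, 112, 113, 112, 112]
```

Emit:
servo_tool(
  steps=[
    {"dx":1,"dy":0,"dz":2,"wx":0,"wy":0,"wz":0,"claw":8},
    {"dx":0,"dy":0,"dz":2,"wx":0,"wy":0,"wz":0,"claw":8},
    {"dx":0,"dy":0,"dz":0,"wx":0,"wy":0,"wz":0,"claw":8},
    {"dx":0,"dy":0,"dz":0,"wx":0,"wy":0,"wz":0,"claw":8},
  ],
)

```text
clock: 26.65
ee_pos: [648.6, -52.4, 117.5]
orientation: [0.718, 0.696, 0.001, 0.001]
force: [-4.2, -0.8, 7.2]
grip_width: 0.195
grip_force: 79.5
```

```bash
python3 -c "
from h import *
to(647.6,-51.5,118,-.029);print(arm.get_state()['wrist_torque'].round(2))"
```

```text
pos [648.6 -52.4 117.5] yaw(tool y) -0.0316 tilt [ 0.0017 -0.0002] d [ 0.8 -1.  -0.5] wz -0.003 F [-4.2 -0.8  7.2] grip 16.6 79.5 t 26.65
[-0.17  0.56  0.05]
```

Emit:
servo_tool(
  steps=[
    {"dx":0,"dy":-1.5,"dz":0,"wx":0,"wy":0,"wz":0,"claw":8},
    {"dx":0,"dy":0,"dz":2,"wx":0,"wy":0,"wz":0,"claw":8},
    {"dx":0,"dy":0,"dz":1,"wx":0,"wy":0,"wz":0,"claw":8},
    {"dx":0,"dy":0,"dz":0,"wx":0,"wy":0,"wz":0,"claw":8},
    {"dx":0,"dy":0,"dz":0,"wx":0,"wy":0,"wz":0,"claw":8},
  ],
)

```text
clock: 27.15
ee_pos: [648.8, -52.4, 116.5]
orientation: [0.718, 0.696, 0.002, 0.002]
force: [-2.0, 0.0, 16.5]
grip_width: 0.189
grip_force: 80.8
```

```bash
python3 -c "
from h import *
to(647.6,-51.5,118,-.029);print(arm.get_state()['wrist_torque'].round(2))"
```

```text
pos [648.8 -52.4 116.5] yaw(tool y) -0.0313 tilt [ 0.006  -0.0001] d [ 0.9 -1.3 -1.5] wz -0.002 F [-2.   0.  16.5] grip 16.1 80.8 t 27.15
[-0.06  0.19  0.02]
```

Emit:
servo_tool(
  steps=[
    {"dx":0,"dy":0,"dz":2,"wx":0,"wy":0,"wz":0,"claw":8},
    {"dx":0,"dy":0,"dz":2,"wx":0,"wy":0,"wz":0,"claw":8},
    {"dx":0,"dy":0,"dz":1,"wx":0,"wy":0,"wz":0,"claw":8},
    {"dx":0,"dy":0,"dz":0,"wx":0,"wy":0,"wz":0,"claw":8},
  ],
)

```text
clock: 27.55
ee_pos: [649.5, -52.5, 112.5]
orientation: [0.718, 0.696, 0.003, 0.003]
force: [-4.5, -0.6, 22.4]
grip_width: 0.193
grip_force: 81.9
```

```bash
python3 -c "
from h import *
to(647.6,-51.5,118,-.029);print(arm.get_state()['wrist_torque'].round(2))"
```

```text
pos [649.5 -52.5 112.5] yaw(tool y) -0.0312 tilt [0.0077 0.    ] d [ 0.9 -1.9 -5.5] wz -0.002 F [-4.5 -0.6 22.4] grip 16.5 81.9 t 27.55
[-0.04  0.33  0.07]
```

Emit:
servo_tool(
  steps=[
    {"dx":0,"dy":-1,"dz":2,"wx":0,"wy":0,"wz":0,"claw":8},
    {"dx":0,"dy":0,"dz":2,"wx":0,"wy":0,"wz":0,"claw":8},
    {"dx":0,"dy":0,"dz":2,"wx":0,"wy":0,"wz":0,"claw":8},
    {"dx":0,"dy":0,"dz":0,"wx":0,"wy":0,"wz":0,"claw":8},
    {"dx":0,"dy":0,"dz":0,"wx":0,"wy":0,"wz":0,"claw":8},
  ],
)

```text
clock: 28.05
ee_pos: [646.3, -52.0, 102.9]
orientation: [0.718, 0.696, 0.001, 0.001]
force: [0.6, -1.8, 4.7]
grip_width: 0.193
grip_force: 82.9
```

```bash
python3 -c "
from h import *
to(647.6,-51.5,118,-.029);print(arm.get_state()['wrist_torque'].round(2))"
```

```text
pos [646.3 -52.  102.9] yaw(tool y) -0.0313 tilt [ 0.0017 -0.0003] d [  0.5   1.3 -15.1] wz -0.002 F [ 0.6 -1.8  4.7] grip 16.5 82.9 t 28.05
[-0.19 -0.31 -0.04]
```

Emit:
servo_tool(
  steps=[
    {"dx":0,"dy":0,"dz":2,"wx":0,"wy":0,"wz":0,"claw":8},
    {"dx":0,"dy":0,"dz":2,"wx":0,"wy":0,"wz":0,"claw":8},
    {"dx":0,"dy":0,"dz":2,"wx":0,"wy":0,"wz":0,"claw":8},
    {"dx":0,"dy":0,"dz":0,"wx":0,"wy":0,"wz":0,"claw":8},
  ],
)

```text
clock: 28.45
ee_pos: [646.4, -52.2, 102.7]
orientation: [0.718, 0.696, 0.002, -0.0]
force: [-25.1, 3.9, 58.0]
grip_width: 0.192
grip_force: 90.5
```

```bash
python3 -c "
from h import *
to(647.6,-51.5,118,-.029);print(arm.get_state()['wrist_torque'].round(2))"
```

```text
pos [646.4 -52.2 102.7] yaw(tool y) -0.0315 tilt [0.0026 0.0028] d [  0.7   1.2 -15.3] wz -0.003 F [-25.1   3.9  58. ] grip 16.4 90.5 t 28.45
[0.78 5.55 0.05]
```

Emit:
servo_tool(
  steps=[
    {"dx":0,"dy":0,"dz":-6,"wx":0,"wy":0,"wz":0,"claw":8},
    {"dx":0,"dy":0,"dz":0,"wx":0,"wy":0,"wz":0,"claw":40},
    {"dx":0,"dy":0,"dz":0,"wx":0,"wy":0,"wz":0,"claw":50},
    {"dx":0,"dy":0,"dz":0,"wx":0,"wy":0,"wz":0,"claw":50},
    {"dx":0,"dy":0,"dz":-15,"wx":0,"wy":0,"wz":0,"claw":50},
    {"dx":10,"dy":0,"dz":-40,"wx":0,"wy":0,"wz":0,"claw":70},
    {"dx":20,"dy":0,"dz":-40,"wx":0,"wy":0,"wz":0,"claw":85},
    {"dx":20,"dy":0,"dz":-40,"wx":0,"wy":0,"wz":0,"claw":85},
  ],
)

```text
clock: 29.25
ee_pos: [647.0, -1.8, 239.8]
orientation: [0.718, 0.696, 0.0, 0.0]
force: [0.3, 0.6, 0.1]
grip_width: 0.992
grip_force: 0.0
```

```bash
python3 -c "
from h import *
to(644,-182,84,-.029)
a,c=snap('wrist','w12');b,d=snap('scene','s4');e,f=snap('side','d4')
z=lambda im,p,s:cv2.resize(im[p[0]:p[1],p[2]:p[3]],s,interpolation=cv2.INTER_CUBIC)
cv2.imwrite('pics/m1.png',np.vstack([np.hstack([z(b,(180,320,290,450),(400,350)),z(e,(140,260,320,440),(400,400))[25:375]]),z(a,(100,400,140,500),(800,600))[0:250]]))"
```

```text
pos [647.   -1.8 239.8] yaw(tool y) -0.0324 tilt [ 0.0005 -0.0003] d [-180.2    2.8  155.9] wz -0.003 F [0.3 0.6 0.1] grip 84.7 0.0 t 29.25
```

View pics/m1.png

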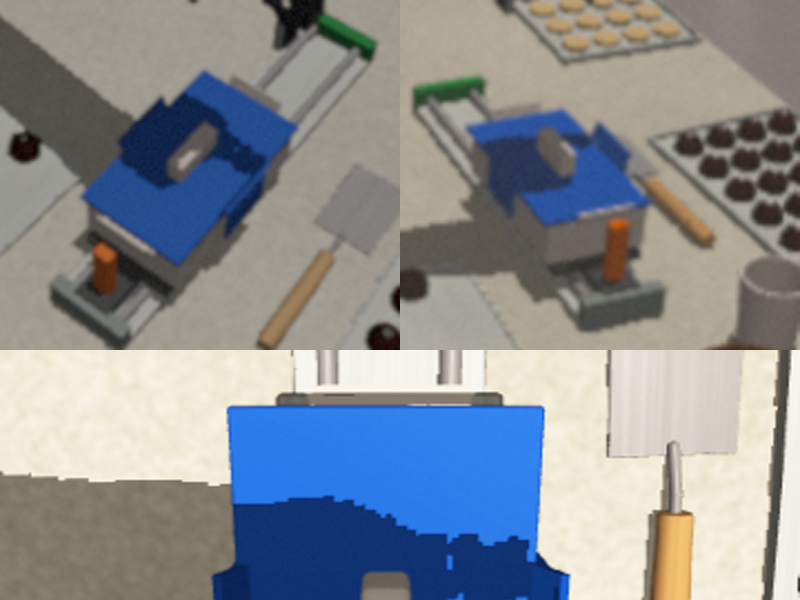

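Emit:
servo_tool(
  steps=[
    {"dx":-45,"dy":1,"dz":0,"wx":0,"wy":0,"wz":0,"claw":85},
    {"dx":-45,"dy":1,"dz":0,"wx":0,"wy":0,"wz":0,"claw":85},
    {"dx":-45,"dy":0,"dz":0,"wx":0,"wy":0,"wz":0,"claw":85},
    {"dx":-45,"dy":0,"dz":0,"wx":0,"wy":0,"wz":0,"claw":85},
    {"dx":0,"dy":0,"dz":30,"wx":0,"wy":0,"wz":0,"claw":85},
    {"dx":0,"dy":0,"dz":40,"wx":0,"wy":0,"wz":0,"claw":85},
    {"dx":0,"dy":0,"dz":20,"wx":0,"wy":0,"wz":0,"claw":85},
    {"dx":0,"dy":0,"dz":0,"wx":0,"wy":0,"wz":0,"claw":85},
  ],
)

```text
clock: 30.2
ee_pos: [641.3, -181.5, 143.6]
orientation: [0.718, 0.696, -0.002, -0.003]
force: [0.5, -0.2, 0.2]
grip_width: 0.992
grip_force: 0.0
```

```bash
python3 -c "
from h import *
to(644,-183,84,-.029)"
```

```text
pos [ 641.3 -181.5  143.6] yaw(tool y) -0.032 tilt [-0.0064  0.0009] d [-1.4  3.1 59.5] wz -0.003 F [ 0.5 -0.2  0.2] grip 84.7 0.0 t 30.2
```

Emit:
servo_tool(
  steps=[
    {"dx":-1,"dy":2,"dz":30,"wx":0,"wy":0,"wz":0,"claw":85},
    {"dx":0,"dy":0,"dz":20,"wx":0,"wy":0,"wz":0,"claw":85},
    {"dx":0,"dy":0,"dz":10,"wx":0,"wy":0,"wz":0,"claw":60},
    {"dx":0,"dy":0,"dz":0,"wx":0,"wy":0,"wz":0,"claw":40},
    {"dx":0,"dy":0,"dz":0,"wx":0,"wy":0,"wz":0,"claw":20},
    {"dx":0,"dy":0,"dz":0,"wx":0,"wy":0,"wz":0,"claw":10},
    {"dx":0,"dy":0,"dz":0,"wx":0,"wy":0,"wz":0,"claw":10},
    {"dx":0,"dy":0,"dz":0,"wx":0,"wy":0,"wz":0,"claw":10},
  ],
  force=30,
)

```text
clock: 31.0
ee_pos: [643.9, -183.2, 88.9]
orientation: [0.718, 0.696, -0.001, -0.001]
force: [-13.9, 3.8, 12.5]
grip_width: 0.222
grip_force: 32.3
```

Emit:
servo_tool(
  steps=[
    {"dx":3,"dy":0,"dz":0,"wx":0,"wy":0,"wz":0,"claw":10},
    {"dx":6,"dy":0,"dz":0,"wx":0,"wy":0,"wz":0,"claw":10},
    {"dx":10,"dy":0,"dz":0,"wx":0,"wy":0,"wz":0,"claw":10},
    {"dx":10,"dy":0,"dz":0,"wx":0,"wy":0,"wz":0,"claw":10},
    {"dx":10,"dy":0,"dz":0,"wx":0,"wy":0,"wz":0,"claw":10},
    {"dx":10,"dy":0,"dz":0,"wx":0,"wy":0,"wz":0,"claw":10},
    {"dx":10,"dy":0,"dz":0,"wx":0,"wy":0,"wz":0,"claw":10},
    {"dx":10,"dy":0,"dz":0,"wx":0,"wy":0,"wz":0,"claw":10},
  ],
)

```text
clock: 31.8
ee_pos: [645.9, -115.4, 88.8]
orientation: [0.719, 0.695, -0.001, -0.001]
force: [-13.2, -2.3, 12.5]
grip_width: 0.227
grip_force: 32.2
```

```bash
python3 -c "
from h import *
to(649,-20,84,-.029)"
```

```text
pos [ 645.9 -115.4   88.8] yaw(tool y) -0.0332 tilt [-0.0027 -0.0007] d [95.5 -0.1  4.8] wz -0.004 F [-13.2  -2.3  12.5] grip 19.4 32.2 t 31.8
```

Emit:
servo_tool(
  steps=[
    {"dx":10,"dy":0,"dz":0,"wx":0,"wy":0,"wz":0,"claw":10},
    {"dx":10,"dy":0,"dz":0,"wx":0,"wy":0,"wz":0,"claw":10},
    {"dx":10,"dy":0,"dz":0,"wx":0,"wy":0,"wz":0,"claw":10},
    {"dx":10,"dy":0,"dz":0,"wx":0,"wy":0,"wz":0,"claw":10},
    {"dx":10,"dy":0,"dz":0,"wx":0,"wy":0,"wz":0,"claw":10},
    {"dx":10,"dy":0,"dz":0,"wx":0,"wy":0,"wz":0,"claw":10},
    {"dx":10,"dy":0,"dz":0,"wx":0,"wy":0,"wz":0,"claw":10},
    {"dx":8,"dy":0,"dz":0,"wx":0,"wy":0,"wz":0,"claw":10},
  ],
)

```text
clock: 32.6
ee_pos: [648.2, -36.7, 88.8]
orientation: [0.718, 0.696, -0.001, -0.001]
force: [-14.8, -2.0, 14.1]
grip_width: 0.23
grip_force: 32.5
```

Emit:
servo_tool(
  steps=[
    {"dx":6,"dy":0,"dz":0,"wx":0,"wy":0,"wz":0,"claw":10},
    {"dx":5,"dy":0,"dz":0,"wx":0,"wy":0,"wz":0,"claw":10},
    {"dx":5,"dy":0,"dz":0,"wx":0,"wy":0,"wz":0,"claw":10},
    {"dx":5,"dy":0,"dz":0,"wx":0,"wy":0,"wz":0,"claw":10},
    {"dx":0,"dy":0,"dz":0,"wx":0,"wy":0,"wz":0,"claw":10},
  ],
)

```text
clock: 33.1
ee_pos: [648.6, -23.0, 88.8]
orientation: [0.72, 0.694, -0.004, 0.002]
force: [-13.9, -20.3, 10.9]
grip_width: 0.225
grip_force: 31.9
```

```bash
python3 -c "
from h import *
to(649,-20,84,-.029)"
```

```text
pos [648.6 -23.   88.8] yaw(tool y) -0.0376 tilt [-0.0029 -0.0082] d [3.1 0.3 4.8] wz -0.009 F [-13.9 -20.3  10.9] grip 19.2 31.9 t 33.1
```

Emit:
servo_tool(
  steps=[
    {"dx":-4,"dy":0,"dz":0,"wx":0,"wy":0,"wz":0,"claw":10},
    {"dx":0,"dy":0,"dz":0,"wx":0,"wy":0,"wz":0,"claw":60},
    {"dx":0,"dy":0,"dz":0,"wx":0,"wy":0,"wz":0,"claw":70},
    {"dx":0,"dy":0,"dz":0,"wx":0,"wy":0,"wz":0,"claw":70},
    {"dx":0,"dy":0,"dz":-20,"wx":0,"wy":0,"wz":0,"claw":70},
    {"dx":0,"dy":0,"dz":-40,"wx":0,"wy":0,"wz":0,"claw":70},
    {"dx":0,"dy":0,"dz":-40,"wx":0,"wy":0,"wz":0,"claw":70},
    {"dx":0,"dy":0,"dz":-30,"wx":0,"wy":0,"wz":0,"claw":70},
  ],
)

```text
clock: 33.9
ee_pos: [651.2, -18.5, 220.1]
orientation: [0.718, 0.696, 0.001, 0.001]
force: [0.7, 1.5, 0.4]
grip_width: 0.82
grip_force: 0.0
```

Emit:
servo_tool(
  steps=[
    {"dx":0,"dy":0,"dz":0,"wx":0,"wy":0,"wz":0,"claw":70},
    {"dx":0,"dy":0,"dz":0,"wx":0,"wy":0,"wz":0,"claw":70},
    {"dx":0,"dy":0,"dz":0,"wx":0,"wy":0,"wz":0,"claw":70},
  ],
)

```text
clock: 34.2
ee_pos: [650.2, -18.3, 216.1]
orientation: [0.718, 0.696, -0.001, -0.001]
force: [0.3, -0.9, -0.1]
grip_width: 0.82
grip_force: 0.0
```

```bash
python3 -c "
from h import *
a,c=snap('wrist','w13');to(649,-20,84)
b=a.astype(int);m=((b[...,2]>180)&(b[...,0]<60)&(b[...,1]>60)).astype(np.uint8);m[:,:250]=0;m[:,400:]=0
ys,xs=np.nonzero(m);print('post px',np.median(xs),np.median(ys),onz(c,np.median(xs),np.median(ys),101))
print('expected px green-end',proj(c,(648.6,-23,101)))
# lid in scene vs expected seated-corner projection at the green end
a,c=snap('scene','s5');b=a.astype(int);m=((b[...,0]>b[...,2]+60)&(b[...,0]>b[...,1]+30)).astype(np.uint8)
for k in cv2.findContours(m,cv2.RETR_EXTERNAL,cv2.CHAIN_APPROX_SIMPLE)[0]:
    if cv2.contourArea(k)>800: print(cv2.approxPolyDP(cv2.convexHull(k),4,True)[:,0].tolist())
ce=np.array([646.3+4.6,-52+160.2])
for i,j in((-59,-100),(59,-100),(59,100),(-59,100)): print(proj(c,(ce[0]+i+.029*j,ce[1]-.029*i+j,90)))"
```

```text
pos [650.1 -18.4 215.9] yaw(tool y) -0.0306 tilt [-0.0019  0.0001] d [ -1.7  -0.8 131.9] wz None F [ 0.1  0.2 -0.8] grip 69.9 0.0 t 34.25
post px nan nan [nan nan nan]
expected px green-end [313.1 204.6]
[[156, 206], [211, 263], [159, 302], [106, 238]]
[[407, 174], [440, 194], [425, 219], [400, 240], [364, 216], [382, 191]]
[361.7 217.1]
[400.4 241. ]
[442.3 192.7]
[405.  172.6]
  return _methods._mean(a, axis=axis, dtype=dtype,
  ret = ret.dtype.type(ret / rcount)
```

```bash
python3 -c "
from h import *
print(order.hand_in())"
```

```text
the job is handed in; nothing more can be done
None
```

The job is handed in, but it returned no verdict, so I can't confirm the result. I ran the empty carriage to the green end and back, laid all three bars flat in the tub and pressed the lid on until it seated level. I then ran the carriage 160 mm to the green end and let go; the final camera check put the lid within about 2 pixels of where it should be.

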